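# Switch on the viewing-shelf light from under its lip

## Task

Switch on the light of the viewing shelf over the fish print: push the green switch bar, which hangs hidden beneath the shelf's front lip under the green sticker, fully up from below so that it stays up. Leave the orange switch bar beside it (the drying fan) alone, do not knock over or shift the ink bottle, and back away from the shelf when done.

Things in the scene. Friction and masses are not known exactly. Their poses are not given: they have to be found in the camera images.
- light_press (a point): Green switch bar: round, 18 mm thick, 56 mm long, level along the shelf's front. Point: middle of its centre line; x points level inward under the shelf from its front, y along the bar, z up. The lip's front edge is 18 mm before this line, the board's underside 36 mm above it (26 when up). A finger tilted some 45 degrees, pointing inward and down, fits under it and lifts it with its upper side.
- light_switch (a joint): Height of the green bar in m: 0 = hanging down (off), 0.010 = fully up at its stop (on). It slides straight up against 3 to 4 N, has no spring and stays where it is left. Starts within 1 mm of the bottom. Above it are only a thin stem and, right under the board, a black block 22 mm deep, 56 mm long, 12 mm high; before and below it the space is open.
- fan_switch (a joint): The same for the orange bar (drying fan): same size, height and distance from the lip. The two bars sit 70 mm either side of the shelf's middle, 140 mm apart along its front; which is left and which right changes. A sticker of the bar's colour (18 x 50 mm) is on top of the board at the lip, right over each bar. Starts within 1 mm of the bottom and is to stay there.
- shelf: Fixed white board 380 mm wide (y), 160 deep (x), 22 thick, underside 205 mm above the table, on side panels that start 50 mm behind the front edge. Origin on the table under the board's middle, x from front to back, z up. Its front (edge at x = -80 mm) faces the robot's left and a bit away from it. On top a grey fan box 45 mm high, from 77 mm behind the front edge. The print below is flat.
- ink_bottle: Closed amber glass jar of ink with a black cap, 48 mm across, 85 mm high, 130 to 230 g, loose on the table, its centre 30 to 90 mm before the shelf's front edge, near the end farther from the robot. Origin: centre of its underside, z up. A flat palette (14 mm high) lies before the other end and a thin brush further out in front.
Mind the look-alikes: they are no part of the job. Several things look just like the ink_bottle: the one meant starts farthest to the robot's right.

How it is judged (in metres and radians):
At the end, for the whole second after the job is handed in: The green bar is up (at least 7 of its 10 mm) and stays there, the orange bar is still down (under 3 mm), and the ink bottle stands upright within 20 mm of where it stood (value of joint light_switch above 0.007 m and value of joint fan_switch below 0.003 m and angle between ink_bottle's own z axis and vertical below 0.2 rad and distance of ink_bottle from where it was at the start of the episode below 0.02 m); the robot touches nothing.
It fails at once if the orange fan switch is pushed up by 3 mm or more (value of joint fan_switch above 0.003 m).
It fails at once if the ink bottle is tipped by more than about 20 degrees or shifted by more than 20 mm (angle between ink_bottle's own z axis and vertical above 0.35 rad or distance of ink_bottle from where it was at the start of the episode above 0.02 m).
It also fails if it takes over 32 s, if anything falls off the work surface, if the arm or the gripper's body presses on something with over 40 N, if the wrist force passes 120 N, or if a joint passes its speed limit or range.

## Robot

A 7-joint arm with a two-finger parallel gripper is mounted at the origin on the work surface. World frame = base frame: x ahead of the robot, y to its left, z up, the work surface at z = 0. Lengths are in mm, angles in rad, forces in N, time in s.
With the tool pointing down it reaches from about 425 to 1025 mm from the base axis. Payload 9.4 kg.
Tool frame: the origin (TCP) lies midway between the tips of the shut fingers; the grasp point (between the pads) lies 19 mm behind it; z points along the fingers, y is the direction in which the jaws open and shut (so a half turn about z gives the same grasp; the last joint's range is limited). The gripper opens to 93 mm and grips with 3 to 60 N. Pads are 15 mm wide; open, the fingers measure 128 mm over their backs; the gripper's body (75 mm by 188 mm) begins 65 mm behind the grasp point.
Start: joints at [-1.249, 0.599, -0.003, 1.599, 0.002, 0.943, -0.08], TCP at [281.532, 668.104, 190.118] pointing down, gripper open.
Joint ranges: [-2.57, 2.57], [-0.35, 1.97], [-1.29, 1.29], [0.11, 2.56], [-1.05, 4.19], [0.11, 1.86], [-2.63, 2.63]. Speed limits (rad/s): [2.22, 2.22, 3.01, 3.01, 3.14, 3.14, 3.14].

## Interface

Orientations are given as a 3x3 rotation matrix whose columns are the frame's x, y, z axes.
In Python, from station import * gives the robot as it stands.
- The arm moves only by the tool play_rows, never from a script. Its argument "rows" is a list of rows, each a list of 5 numbers: the finger opening in cm, from 0 to 9.3, then the shift along the world's x, y, z in cm, then the turn about the world's z in degrees. In form: [[jaw, dx, dy, dz, yaw], ...]. A call has 1 to 8 rows; each row shifts and turns the commanded pose from where the row before left it; what a row does not reach is not made up. A row lasts 1/8 s, in which the tool goes at most 62.5 mm and 10.7 degrees, less where a joint would pass 70% of its speed; a pose out of reach is approached as far as the arm can. A call is refused whole if a number of a shift passes 6.25 or a number of a turn 10.7, either way. A call with a gripper value outside its range is refused whole. The fingers move at their own pace and stop on an object; "squeeze" is the grip in N (left out, the last holds). Time passes only in rows, so rows that do not move let the fingers close. It gives the time, the measured TCP pose, the force and the opening at its end, in the units of the state.
- state(): the state, without advancing time (a new reading comes with each control period).
- read_camera(name): name is "scene" or "side" or "wrist"; returns a dict with "color" (480x640x3 uint8, red, green, blue), "z_map" (480x640 float32, mm along the optical axis (not along the pixel's ray), 0 where there is no reading), "fx", "fy", "cx", "cy" (pixels), "eye" and "attitude" of the camera in the world; the wrist camera has in their place "mount" (4x4, takes a point from camera to tool coordinates, whose origin is the TCP and whose axes are the flange's). Camera axes: x right, y down, z forward; pixel columns grow to the right and rows downward; lengths in mm; the calibration is good to about 2 mm. A picture is of the moment at which its call begins: read the wrist's pose just before it.
- close_job(): hands the job in, once; it reports no verdict.
The state is a dict: "t": time; "joint_pos": joint angles; "joint_velocities": joint speeds; "tau": joint torques, N m; "tcp_pos": TCP position; "tcp_rot": TCP orientation; "wrist_force": force on the tool from outside, world axes, zero at the start; "ft_torque": the same for the moment, N m; "finger_gap": opening from 0.0 (shut) to 1.0 (fully open).
Only numpy, scipy, OpenCV 4.12 (cv2) and the standard library are available. Lean on these libraries where they do the work, as an engineer would, in place of code of your own. Each camera call takes 0.05 s, during which the arm holds its last target.

## Working session

There is one attempt and no reset: what is moved stays moved. The work goes in short steps, Python scripts to look and compute and a tool call to move; the robot and the scene stay as the last step left them, time stands still between calls to the robot, and variables do not carry over. Pictures are saved under pics/ and viewed, and the job is handed in when it is done.

Besides the shell and the picture viewer there is one more tool, called after "Request:" by a JSON object that holds its "op" and its "data", one argument or row to a line. play_rows: Moves the arm, as the interface text tells. Its arguments: {"type":"object","properties":{"rows":{"type":"array"},"squeeze":{"type":"number"}},"required":["rows"]}

```bash
mkdir -p pics; ls; cat > h.py <<'E'
from station import *
import numpy as np, cv2
def cam(n):
    s=state(); c=read_camera(n)
    if n=="wrist":
        M=np.array(c["mount"]); T=np.eye(4); T[:3,:3]=np.array(s["tcp_rot"]); T[:3,3]=s["tcp_pos"]; W=T@M
    else:
        W=np.eye(4); W[:3,:3]=np.array(c["attitude"]); W[:3,3]=c["eye"]
    return c,W
def pts(c,W):
    z=c["z_map"]; v,u=np.mgrid[:480,:640]
    P=np.stack([(u-c["cx"])/c["fx"]*z,(v-c["cy"])/c["fy"]*z,z],-1)
    P=P@W[:3,:3].T+W[:3,3]; P[z<=0]=np.nan
    return P
def save(c,n): cv2.imwrite("pics/"+n,cv2.cvtColor(c["color"],cv2.COLOR_RGB2BGR))
E
python3 - <<'E'
from h import *
s=state(); print(s)
for n in("scene","side","wrist"):
    c,W=cam(n); save(c,n+"1.png"); print(n,W.round(3),c["fx"],c.get("mount"))
    np.savez(n+"1.npz",P=pts(c,W),col=c["color"],W=W,f=[c["fx"],c["fy"],c["cx"],c["cy"]])
E
```

```text
pics
{'t': 0.0, 'joint_pos': array([-1.24869633,  0.60013941, -0.00255246,  1.60012976,  0.00182062,
        0.94292475, -0.07981589]), 'joint_velocities': array([-3.93711303e-04,  3.44231007e-04, -1.19111037e-03, -2.93091891e-04,
        2.68236316e-05,  2.06059447e-04,  1.06605638e-03]), 'tau': array([-9.79154829e-04, -7.65068865e+01,  1.49685379e+00, -2.52365327e+01,
       -5.23995794e-02,  1.65955292e-02,  1.68796823e-04]), 'tcp_pos': array([281.33639143, 667.59507117, 189.2496156 ]), 'tcp_rot': array([[-9.21551885e-01,  3.88254941e-01, -4.72716107e-04],
       [ 3.88255197e-01,  9.21550632e-01, -1.52781980e-03],
       [-1.57551758e-04, -1.59149970e-03, -9.99998721e-01]]), 'wrist_force': array([-0.05042443,  0.76987956, -0.24192915]), 'ft_torque': array([-0.01062687,  0.02654333, -0.03225221]), 'finger_gap': 0.9993145476355804}
scene [[-1.890000e-01  7.510000e-01 -6.330000e-01  1.142531e+03]
 [ 9.820000e-01  1.390000e-01 -1.280000e-01  2.029940e+02]
 [-9.000000e-03 -6.460000e-01 -7.640000e-01  7.198620e+02]
 [ 0.000000e+00  0.000000e+00  0.000000e+00  1.000000e+00]] 450.82981287223816 None
side [[-8.63000e-01 -3.90000e-01  3.22000e-01  3.89018e+02]
 [-5.06000e-01  6.75000e-01 -5.37000e-01  5.23700e+02]
 [-8.00000e-03 -6.26000e-01 -7.80000e-01  7.52663e+02]
 [ 0.00000e+00  0.00000e+00  0.00000e+00  1.00000e+00]] 488.9685317034351 None
wrist [[ 3.88000e-01  8.80000e-01  2.75000e-01  2.05041e+02]
 [ 9.22000e-01 -3.69000e-01 -1.18000e-01  7.00324e+02]
 [-2.00000e-03  3.00000e-01 -9.54000e-01  3.83158e+02]
 [ 0.00000e+00  0.00000e+00  0.00000e+00  1.00000e+00]] 391.60704417068916 [[ 6.35684079e-04 -9.54136422e-01 -2.99371482e-01  8.30309332e+01]
 [ 9.99999768e-01  6.79824792e-04 -4.32962486e-05  1.87113234e-01]
 [ 2.44830683e-04 -2.99371385e-01  9.54136633e-01 -1.93822106e+02]
 [ 0.00000000e+00  0.00000000e+00  0.00000000e+00  1.00000000e+00]]
```

View pics/scene1.png

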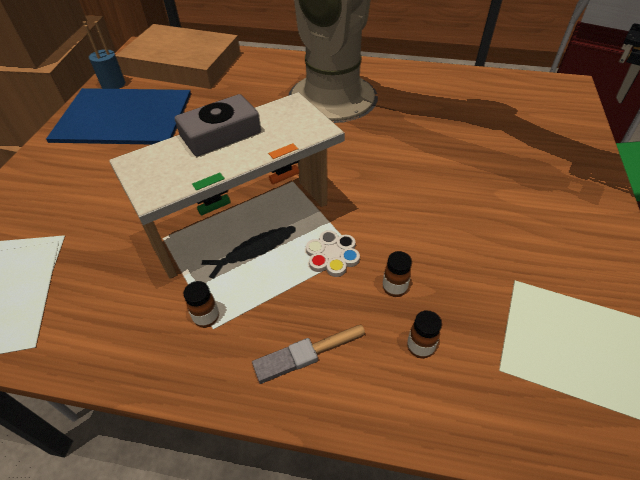

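View pics/side1.png

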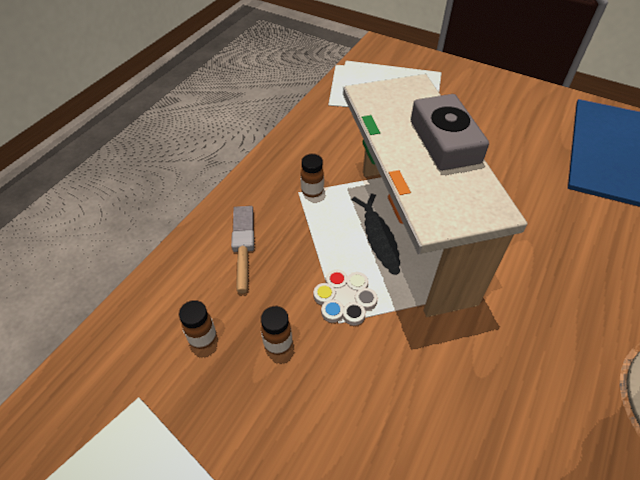

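View pics/wrist1.png

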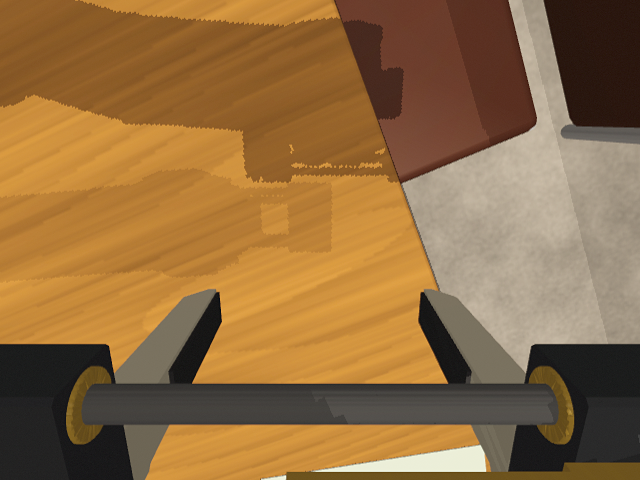

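```bash
python3 - <<'E'
from h import *
for n in("scene","side"):
    d=np.load(n+"1.npz"); P=d["P"]; c=d["col"].astype(int); r,g,b=c[...,0],c[...,1],c[...,2]
    z=P[...,2]
    top=(z>217)&(z<237)
    gm=(g>r+30)&(g>b+20); om=(r>180)&(g>60)&(g<140)&(b<80)
    for nm,m in(("green",gm),("orange",om)):
        for zn,lo,hi in(("top",217,240),("bar",130,205)):
            q=P[m&(z>lo)&(z<hi)&(P[...,0]<1000)]
            if len(q)>5:
                print(n,nm,zn,len(q),np.median(q,0).round(1),q.min(0).round(1),q.max(0).round(1))
    q=P[top][:,:2].astype(np.float32)
    print(n,"board",cv2.minAreaRect(q), np.median(P[top][:,2]))
# brush & bottles
d=np.load("scene1.npz");P=d["P"]
for nm,(u,v) in dict(cap=(198,293),bott=(204,312),b2=(398,263),b3=(427,322),bristle=(275,362),ferr=(303,352),handle=(340,338),hend=(360,330),hstart=(318,347),tip=(258,370),pal=(330,250)).items():
    print(nm,P[v,u].round(1))
E
```

```text
scene green top 246 [640.4 -90.7 227.7] [ 617.4 -113.7  225.3] [662.3 -67.5 229.7]
scene green bar 140 [642.  -90.4 175. ] [ 617.2 -113.2  168.6] [660.5 -70.5 178.8]
scene orange top 169 [542.8  10.4 228. ] [522.  -11.3 225.6] [564.1  33.  230. ]
scene board ((271.07470703125, 72.95193481445312), (556.746337890625, 952.6624755859375), 30.49690818786621) 226.81306718264767
side green top 190 [642.  -89.9 228.1] [ 621.  -113.3  225.5] [663.5 -68.6 230.1]
side green bar 44 [637.7 -82.6 173.1] [ 621.  -105.8  162.3] [659.5 -68.7 176.1]
side orange top 254 [544.8  11.  228.2] [522.7 -12.  225.6] [567.1  31.2 230.6]
side board ((547.2877197265625, -87.42152404785156), (163.57791137695312, 383.33868408203125), 44.172027587890625) 227.15348392818845
cap [765.4 -91.8  86.1]
bott [779.6 -83.7  50.6]
b2 [640.4 233.9  86.4]
b3 [750.3 289.7  85.2]
bristle [831.2  53.3  16.5]
ferr [806.2  95.8  19.2]
handle [767.9 152.7  17.7]
hend [746.  184.5  17.5]
hstart [792.5 118.9  19.2]
tip [850.4  29.5  17.1]
pal [573.5  99.4  12.3]
```

```bash
python3 - <<'E'
import cv2
a=cv2.imread("pics/scene1.png")[160:390,140:370]; cv2.imwrite("pics/crop1.png",cv2.resize(a,None,fx=3.4/1.35,fy=3.4/1.35,interpolation=cv2.INTER_CUBIC))
a=cv2.imread("pics/wrist1.png");print(a.shape)
E
```

```text
(480, 640, 3)
```

View pics/crop1.png

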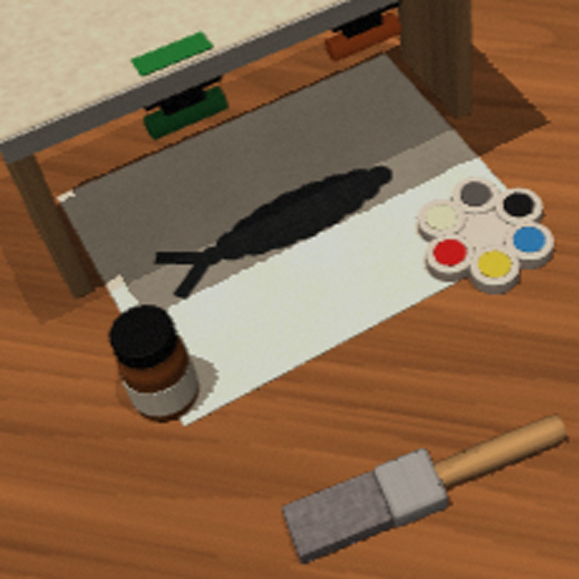

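```bash
python3 - <<'E'
from h import *
for n in("scene","side"):
    d=np.load(n+"1.npz"); P=d["P"]
    m=(P[...,2]>7)&(P[...,2]<30)&(P[...,0]>715)&(P[...,0]<880)&(P[...,1]>0)&(P[...,1]<215)
    q=P[m]; print(n,len(q)); 
    c=q[:,:2].mean(0); _,_,vt=np.linalg.svd(q[:,:2]-c); a=vt[0]; a=a*np.sign(a[1]); b=np.array([-a[1],a[0]])
    # use handle axis
    s=(q[:,:2]-c)@a; t=(q[:,:2]-c)@b
    print("c",c.round(1),"dir",a.round(3),np.degrees(np.arctan2(a[1],a[0])).round(1))
    for lo in range(-90,100,10):
        k=(s>=lo)&(s<lo+10)
        if k.sum()>3: print(lo,k.sum(),"w",t[k].min().round(1),t[k].max().round(1),"z",np.median(q[k,2]).round(1),q[k,2].max().round(1), (c+a*(lo+5)+b*(t[k].min()+t[k].max())/2).round(0))
# bars and bottle
    for nm,lo,hi in(("cap",70,95),):
        m=(P[...,2]>lo)&(P[...,2]<hi)&(abs(P[...,0]-775)<60)&(abs(P[...,1]+87)<60); q=P[m]; print("cap",q.min(0).round(0),q.max(0).round(0))
    col=d["col"]
    m=(P[...,2]>212)&(P[...,2]<233)&(P[...,0]>400)&(P[...,0]<800)&(P[...,1]>-300)&(P[...,1]<150)
    print("board",cv2.minAreaRect(P[m][:,:2].astype(np.float32)))
E
```

```text
scene 2101
c [808.7  92.1] dir [-0.566  0.824] 124.5
-90 5 w -13.7 13.4 z 15.9 17.3 [857.  22.]
-80 146 w -17.5 21.4 z 17.0 20.2 [850.  29.]
-70 147 w -17.2 22.3 z 17.0 20.2 [843.  37.]
-60 145 w -17.8 22.3 z 17.1 20.2 [838.  45.]
-50 139 w -17.6 21.5 z 17.3 20.7 [833.  54.]
-40 143 w -18.3 22.7 z 17.4 20.1 [827.  62.]
-30 143 w -18.0 22.3 z 17.0 20.3 [821.  70.]
-20 144 w -18.6 22.4 z 17.9 22.8 [816.  79.]
-10 146 w -19.0 23.5 z 19.3 22.6 [810.  87.]
0 149 w -18.8 22.9 z 19.6 22.6 [804.  95.]
10 146 w -19.4 23.3 z 19.6 23.4 [799. 103.]
20 87 w -18.4 21.6 z 18.4 22.7 [793. 112.]
30 62 w -6.6 10.7 z 16.8 21.0 [787. 120.]
40 59 w -6.9 10.8 z 17.1 21.6 [782. 128.]
50 69 w -6.8 11.5 z 17.1 22.1 [776. 136.]
60 67 w -7.6 11.8 z 17.8 22.0 [770. 144.]
70 62 w -6.9 11.9 z 17.6 21.3 [764. 152.]
80 65 w -8.0 12.7 z 17.7 21.1 [759. 161.]
90 64 w -6.5 11.5 z 17.3 22.3 [753. 169.]
cap [ 740. -118.   70.] [783. -76.  88.]
board ((544.3422241210938, -84.24163818359375), (166.049560546875, 380.9340515136719), 43.840232849121094)
side 1363
c [802.1  98.8] dir [-0.569  0.822] 124.7
-90 75 w -19.5 18.8 
[... 242 characters left out ...]
]
-30 64 w -21.8 20.3 z 19.5 22.6 [817.  79.]
-20 90 w -21.4 20.4 z 20.3 23.0 [811.  87.]
-10 94 w -21.1 20.3 z 20.2 23.1 [805.  95.]
0 108 w -21.3 20.4 z 20.0 23.6 [800. 103.]
10 97 w -20.0 19.1 z 17.4 21.5 [794. 111.]
20 40 w -9.8 7.8 z 17.5 20.5 [789. 120.]
30 40 w -9.1 7.9 z 18.2 21.7 [783. 128.]
40 45 w -9.1 9.5 z 18.6 22.7 [776. 136.]
50 42 w -8.6 9.6 z 18.4 21.1 [770. 144.]
60 47 w -10.8 8.3 z 18.9 22.4 [766. 153.]
70 50 w -10.7 8.3 z 19.0 22.7 [760. 161.]
80 55 w -9.9 8.4 z 18.5 22.3 [754. 169.]
90 49 w -9.7 8.5 z 18.7 23.5 [749. 177.]
cap [ 742. -119.   70.] [785. -76.  89.]
board ((547.2877197265625, -87.42152404785156), (163.57791137695312, 383.33868408203125), 44.172027587890625)
```

Request:
{"op": "play_rows", "data": {
  "rows": [
    [7, 3.75, -4.1, 0, -5],
    [7, 3.75, -4.1, 0, -5],
    [7, 3.75, -4.1, 0, -5],
    [7, 3.75, -4.1, 0, -5],
    [7, 3.75, -4.1, 0, -5],
    [7, 3.75, -4.1, 0, -5],
    [7, 3.75, -4.1, 0, -2.6],
    [7, 3.75, -4.1, 0, 0]
  ]
}}

```text
t: 1.15
tcp_pos: [582.4, 338.8, 190.0]
tcp_rot: [[-0.567, 0.824, -0.0], [0.824, 0.567, -0.0], [-0.0, -0.0, -1.0]]
wrist_force: [0.1, 0.3, -0.6]
finger_gap: 0.752
```

Request:
{"op": "play_rows", "data": {
  "rows": [
    [7, 3.75, -4.1, 0, 0],
    [7, 3.75, -4.1, 0, 0],
    [7, 3.75, -4.1, 0, 0],
    [7, 3.75, -4.1, 0, 0],
    [7, 3.75, -4.1, 0, 0],
    [7, 3.75, -4.1, 0, 0]
  ]
}}

```text
t: 1.9
tcp_pos: [807.4, 92.8, 189.8]
tcp_rot: [[-0.567, 0.824, -0.0], [0.824, 0.567, 0.0], [0.0, -0.0, -1.0]]
wrist_force: [0.2, 0.5, 0.7]
finger_gap: 0.752
```

```bash
python3 - <<'E'
from h import *
s=state(); print(s)
c,W=cam("wrist"); save(c,"w2.png"); P=pts(c,W)
m=(P[...,2]>7)&(P[...,2]<30)&(P[...,0]>715)&(P[...,0]<880)&(P[...,1]>0)&(P[...,1]<215)
q=P[m]; a=np.array([-.568,.823]); b=np.array([-a[1],a[0]]); o=np.array([806,93])
S=(q[:,:2]-o)@a;T=(q[:,:2]-o)@b
for lo in range(-90,110,10):
    k=(S>=lo)&(S<lo+10)
    if k.sum()>3: print(lo,k.sum(),T[k].min().round(1),T[k].max().round(1),np.median(q[k,2]).round(1))
E
```

```text
{'t': 1.9, 'joint_pos': array([-0.26581027,  0.7191484 ,  0.15368384,  1.36898597, -0.11593205,
        1.0626487 ,  0.51006759]), 'joint_velocities': array([ 0.51482344,  0.34486382, -0.00332371, -0.71324656, -0.02360931,
        0.36571243,  0.45773119]), 'tau': array([ -1.94484897, -89.84471798,   5.8452107 , -23.76628339,
         0.1171567 ,  -0.43154762,  -0.72266467]), 'tcp_pos': array([807.42905175,  92.80305221, 189.79492655]), 'tcp_rot': array([[-5.67287712e-01,  8.23519535e-01, -4.76128124e-04],
       [ 8.23519579e-01,  5.67287828e-01,  1.48446026e-04],
       [ 3.92349892e-04, -3.07889226e-04, -9.99999876e-01]]), 'wrist_force': array([0.17362665, 0.46633173, 0.70351009]), 'ft_torque': array([0.02078613, 0.00428539, 0.00711538]), 'finger_gap': 0.752108112217749}
-90 149 -18.5 19.4 17.0
-80 345 -18.3 19.4 17.1
-70 350 -19.3 19.2 17.0
-60 376 -19.2 19.1 17.1
-50 361 -19.0 19.7 17.0
-40 394 -18.9 19.8 17.0
-30 399 -18.9 19.7 16.8
-20 387 -20.5 21.3 19.1
-10 446 -20.4 21.2 19.3
0 468 -20.2 21.0 19.4
10 495 -20.2 20.7 18.8
20 200 -16.3 9.5 16.8
30 214 -8.7 9.4 17.0
40 215 -8.6 9.2 17.5
50 244 -9.5 10.1 17.7
60 255 -9.4 10.0 17.9
70 244 -9.4 9.9 17.7
80 260 -9.3 9.8 17.8
90 261 -9.3 9.7 17.7
100 269 -9.2 9.5 17.7
```

View pics/w2.png

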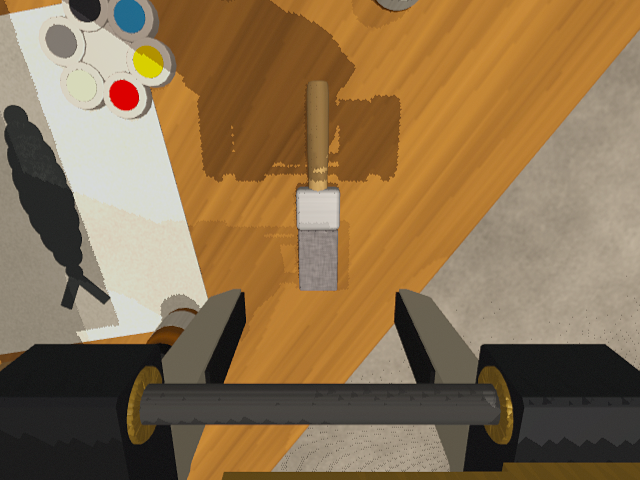

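Request:
{"op": "play_rows", "data": {
  "rows": [
    [7, 0, 0, -6.2, 0],
    [7, 0, 0, -6.2, 0],
    [7, 0, 0, -4.2, 0],
    [7, 0, 0, -2.0, 0],
    [7, 0, 0, 0, 0]
  ],
  "squeeze": 55
}}

```text
t: 2.58
tcp_pos: [805.8, 94.2, 3.0]
tcp_rot: [[-0.567, 0.824, -0.002], [0.824, 0.567, -0.0], [0.001, -0.002, -1.0]]
wrist_force: [0.3, -0.9, -0.3]
finger_gap: 0.751
```

Request:
{"op": "play_rows", "data": {
  "rows": [
    [3, 0, 0, 0, 0],
    [3, 0, 0, 0, 0],
    [3, 0, 0, 0, 0],
    [3, 0, 0, 0, 0]
  ],
  "squeeze": 55
}}

```text
t: 3.08
tcp_pos: [806.8, 94.2, 4.9]
tcp_rot: [[-0.567, 0.824, 0.001], [0.824, 0.567, 0.0], [-0.0, 0.001, -1.0]]
wrist_force: [-0.5, 0.6, -0.4]
finger_gap: 0.375
```

Request:
{"op": "play_rows", "data": {
  "rows": [
    [3, 0, 0, 0, 0],
    [3, 0, 0, 0, 0]
  ]
}}

```text
t: 3.32
tcp_pos: [806.5, 94.1, 4.1]
tcp_rot: [[-0.567, 0.824, -0.0], [0.824, 0.567, -0.0], [-0.0, -0.0, -1.0]]
wrist_force: [0.5, 1.1, -0.7]
finger_gap: 0.324
```

```bash
python3 - <<'E'
from h import *
c,W=cam("side"); save(c,"s3.png")
c,W=cam("wrist"); save(c,"w3.png")
a=cv2.imread("pics/s3.png")[150:350,150:350]; cv2.imwrite("pics/s3c.png",cv2.resize(a,None,fx=3,fy=3,interpolation=cv2.INTER_CUBIC))
E
```

```text
(no output)
```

View pics/s3c.png

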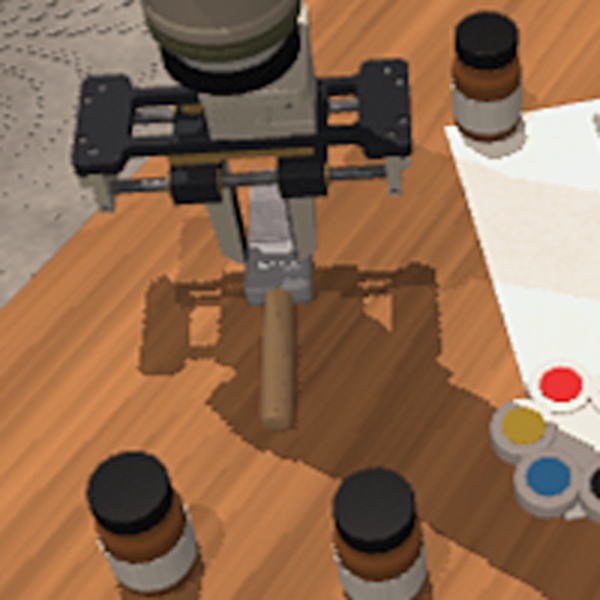

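View pics/w3.png

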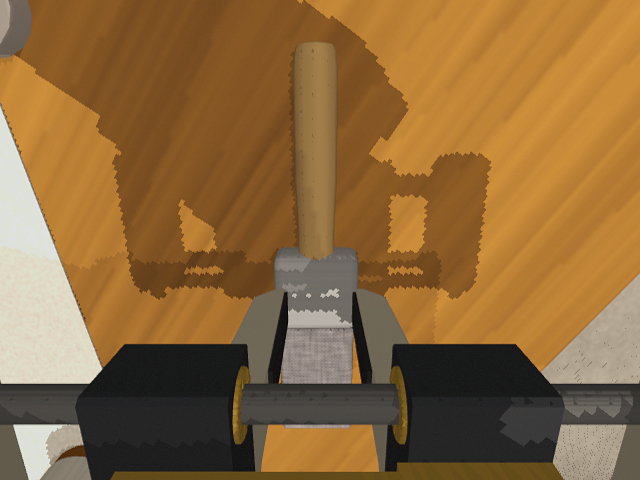

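Request:
{"op": "play_rows", "data": {
  "rows": [
    [7, 0, 0, 0, 0],
    [7, 0, 0, 0, 0],
    [7, 0, 0, 6.2, 0],
    [7, 4.0, 0, 4.5, 0],
    [7, 6.0, 0, 0, 0],
    [7, 6.0, 0, 0, 0],
    [7, 6.0, 0, 0, 0],
    [7, 6.0, 0, 0, 0]
  ]
}}

```text
t: 4.42
tcp_pos: [1055.7, 90.0, 112.4]
tcp_rot: [[-0.555, 0.832, 0.006], [0.832, 0.555, 0.003], [-0.001, 0.007, -1.0]]
wrist_force: [1.6, -1.7, 0.1]
finger_gap: 0.752
```

Request:
{"op": "play_rows", "data": {
  "rows": [
    [7, 6.0, 0, 0, 0],
    [7, 6.0, 0, 0, 0]
  ]
}}

```text
t: 4.68
tcp_pos: [1050.7, 71.3, 129.1]
tcp_rot: [[-0.53, 0.847, -0.04], [0.848, 0.53, 0.002], [0.023, -0.033, -0.999]]
wrist_force: [0.2, -1.2, -0.6]
finger_gap: 0.749
```

```bash
python3 - <<'E'
from h import *
s=state(); print(s["joint_pos"].round(3),s["tcp_rot"].round(3))
E
```

```text
[-0.155  1.346  0.751  0.149 -0.738  1.726  0.506] [[-0.53   0.847 -0.04 ]
 [ 0.848  0.53   0.002]
 [ 0.023 -0.033 -0.999]]
```

Request:
{"op": "play_rows", "data": {
  "rows": [
    [7, 6.2, 0, 0, 0],
    [7, 6.2, 0, 0, 0],
    [7, 6.2, 0, 0, 0],
    [7, 6.2, 0, 0, 0]
  ]
}}

```text
t: 5.18
tcp_pos: [1019.1, 54.8, 179.9]
tcp_rot: [[-0.527, 0.844, -0.101], [0.849, 0.529, -0.009], [0.046, -0.09, -0.995]]
wrist_force: [0.4, 0.1, 0.1]
finger_gap: 0.755
```

```bash
python3 - <<'E'
from h import *
s=state(); print(s["joint_pos"].round(3),s["tcp_rot"].round(3))
E
```

```text
[-0.136  1.327  1.072  0.111 -1.045  1.862  0.522] [[-0.527  0.844 -0.101]
 [ 0.849  0.529 -0.009]
 [ 0.046 -0.09  -0.995]]
```

Request:
{"op": "play_rows", "data": {
  "rows": [
    [7, -4.0, 0, 0, 0],
    [7, -4.0, 0, 0, 0],
    [7, -4.0, 0, 0, 0]
  ]
}}

```text
t: 5.55
tcp_pos: [930.8, 58.1, 180.1]
tcp_rot: [[-0.527, 0.844, -0.098], [0.849, 0.529, -0.007], [0.047, -0.087, -0.995]]
wrist_force: [1.4, 0.8, 1.1]
finger_gap: 0.751
```

```bash
python3 - <<'E'
from h import *
s=state(); print(s["joint_pos"].round(3),s["tcp_rot"].round(3))
E
```

```text
[-0.426  1.163  1.132  0.859 -0.944  1.626  0.888] [[-0.527  0.844 -0.098]
 [ 0.849  0.529 -0.007]
 [ 0.047 -0.087 -0.995]]
```

```bash
cat > kin.py <<'E'
import numpy as np
from scipy.spatial.transform import Rotation as R
from scipy.optimize import least_squares
D=[([-1.24869633,0.60013941,-0.00255246,1.60012976,0.00182062,0.94292475,-0.07981589],[281.336,667.595,189.25],[[-.92155,.388255,-.0005],[.388255,.92155,-.0015],[-.00016,-.0016,-1]]),
([-0.26581027,0.7191484,0.15368384,1.36898597,-0.11593205,1.0626487,0.51006759],[807.429,92.803,189.795],[[-.567288,.82352,-.0005],[.82352,.567288,.00015],[.0004,-.0003,-1]]),
([-0.155,1.346,0.751,0.149,-0.738,1.726,0.506],[1050.7,71.3,129.1],[[-.53,.847,-.04],[.848,.53,.002],[.023,-.033,-.999]]),
([-0.136,1.327,1.072,0.111,-1.045,1.862,0.522],[1019.1,54.8,179.9],[[-.527,.844,-.101],[.849,.529,-.009],[.046,-.09,-.995]]),
([-0.426,1.163,1.132,0.859,-0.944,1.626,0.888],[930.8,58.1,180.1],[[-.527,.844,-.098],[.849,.529,-.007],[.047,-.087,-.995]])]
def fk(q,p,sg):
    # p: base yaw, d1, a1, L1, a2, L2, a3, L3, tool yaw
    y=lambda a:R.from_euler('y',a).as_matrix(); z=lambda a:R.from_euler('z',a).as_matrix()
    M=z(p[0]+sg[0]*q[0]); t=np.array([0,0,p[1]]); t=t+M@[p[2],0,0]
    M=M@y(q[1])@z(sg[1]*q[2]); t=t+M@[p[4],0,p[3]]
    M=M@y(q[3])@z(sg[2]*q[4]); t=t+M@[p[6],0,p[5]]
    M=M@y(q[5])@z(sg[3]*q[6]); t=t+M@[0,0,p[7]]
    return t,M@z(p[8])
def res(p,sg):
    o=[]
    for q,t,Rm in D:
        a,b=fk(q,p,sg); o+=list(a-t)+list((b-np.array(Rm)).ravel()*300)
    return np.array(o)
if __name__=="__main__":
    import itertools
    best=[]
    for sg in itertools.product([1,-1],repeat=4):
        for y0 in(0,2.4,-2):
          for ty in(0,1.57,3.14,-1.57):
            r=least_squares(res,[y0,400,0,450,0,450,0,280,ty],args=(sg,),loss='soft_l1')
            best.append((r.cost,sg,r.x.round(2)))
    best.sort(key=lambda b:b[0])
    for b in best[:4]: print(b)
    print(res(best[0][2],best[0][1]).reshape(-1,12).round(1))
E
python3 kin.py
```

```text
(np.float64(45.21139990414335), (-1, -1, -1, -1), array([-125.73,  238.34,   17.24,  626.69,  -34.55,  452.96,  -33.3 ,
        346.42,  793.18]))
(np.float64(45.21139990414364), (-1, -1, -1, -1), array([-7.0000e-02,  2.3834e+02,  1.7240e+01,  6.2669e+02, -3.4550e+01,
        4.5296e+02, -3.3300e+01,  3.4642e+02,  1.5000e+00]))
(np.float64(45.211399904145345), (-1, -1, -1, -1), array([-7.0000e-02,  2.3834e+02,  1.7240e+01,  6.2669e+02, -3.4550e+01,
        4.5296e+02, -3.3300e+01,  3.4642e+02,  1.5000e+00]))
(np.float64(45.21139990414739), (-1, -1, -1, -1), array([-7.0000e-02,  2.3834e+02,  1.7240e+01,  6.2669e+02, -3.4550e+01,
        4.5296e+02, -3.3300e+01,  3.4642e+02,  1.5000e+00]))
[[-6.7  6.5 -0.4 -0.7 -1.6 -0.  -1.6  0.7  0.   0.   0.   0. ]
 [-0.6  3.7  4.6 -1.4 -1.   0.  -1.   1.4  0.   0.   0.   0. ]
 [-0.5  2.9 12.4 -1.5 -1.  -0.1 -1.1  1.7  0.8  0.8  0.5 -0.1]
 [ 1.9  5.2 -0.8 -1.3 -0.9 -0.2 -1.   1.5  2.   1.9  0.9  0.1]
 [-7.7  3.8 -7.6 -1.4 -0.8 -0.3 -1.1  1.6  2.2  1.8  1.1 -0. ]]
```

```bash
cat > kin2.py <<'E'
import numpy as np
from kin import *
def fk(q,p):
    y=lambda a:R.from_euler('y',a).as_matrix(); z=lambda a:R.from_euler('z',a).as_matrix()
    M=z(p[0]-q[0]); t=np.array([0,0,p[1]]); t=t+M@[p[2],p[9],0]
    M=M@y(q[1])@z(-q[2]); t=t+M@[p[4],p[10],p[3]]
    M=M@y(q[3])@z(-q[4]); t=t+M@[p[6],p[11],p[5]]
    M=M@y(q[5])@z(-q[6]); t=t+M@[0,0,p[7]]
    return t,M@z(p[8])
def res(p):
    o=[]
    for q,t,Rm in D:
        a,b=fk(q,p); o+=list(a-t)+list((b-np.array(Rm)).ravel()*300)
    return np.array(o)
if __name__=="__main__":
    r=least_squares(res,[0,350,0,450,0,450,0,280,1.57,0,0,0]); print(r.cost,r.x.round(3)); print(r.fun.reshape(-1,12).round(1))
    r=least_squares(res,[0,317,81,400,0,400,0,280,1.57,0,0,0]); print(r.cost,r.x.round(3))
E
python3 kin2.py
```

```text
0.26144128989065296 [-3.00000e-03  2.81684e+02 -1.62000e-01  6.47058e+02 -9.98000e-01
  4.42792e+02 -1.09900e+00  3.67266e+02  1.56800e+00 -2.85490e+01
 -2.63320e+01  3.98000e-01]
[[-0.1  0.  -0.1  0.   0.   0.   0.  -0.  -0.   0.   0.   0. ]
 [-0.  -0.2  0.1  0.   0.   0.   0.  -0.  -0.  -0.  -0.   0. ]
 [-0.   0.3 -0.1 -0.  -0.  -0.1 -0.1  0.2  0.1  0.1 -0.  -0.1]
 [ 0.  -0.2  0.   0.1  0.  -0.1 -0.  -0.1  0.   0.  -0.2  0.1]
 [ 0.   0.1  0.   0.   0.1 -0.2 -0.1 -0.   0.3  0.   0.  -0. ]]
0.261441289900003 [-3.00000e-03  2.81684e+02 -1.62000e-01  6.47058e+02 -9.98000e-01
  4.42792e+02 -1.09900e+00  3.67266e+02  1.56800e+00 -2.85490e+01
 -2.63320e+01  3.98000e-01]
```

```bash
cat > sim.py <<'E'
from kin2 import *
p0=least_squares(res,[0,350,0,450,0,450,0,280,1.57,0,0,0]).x
LO=np.array([-2.57,-.35,-1.29,.11,-1.05,.11,-2.63]);HI=np.array([2.57,1.97,1.29,2.56,4.19,1.86,2.63])
VL=np.array([2.22,2.22,3.01,3.01,3.14,3.14,3.14])*.7*.125
F=lambda q:fk(q,p0)
def err(q,t,Rm,w):
    a,b=F(q); return np.r_[(t-a),R.from_matrix(Rm@b.T).as_rotvec()*w]
def jac(q,w):
    a,b=F(q);J=np.zeros((6,7))
    for i in range(7):
        d=q.copy();d[i]+=1e-5;a2,b2=F(d);J[:,i]=np.r_[(a2-a),R.from_matrix(b2@b.T).as_rotvec()*w]/1e-5
    return J
def row_lsq(q,t,Rm,w=300,reg=1.):
    lo=np.maximum(LO,q-VL);hi=np.minimum(HI,q+VL)
    lo=np.minimum(lo,q-1e-9);hi=np.maximum(hi,q+1e-9)
    r=least_squares(lambda x:np.r_[err(x,t,Rm,w),reg*(x-q)],np.clip(q,lo+1e-10,hi-1e-10),bounds=(lo,hi)); return r.x
def row_dls(q,t,Rm,w=300,lam=10,n=30,vl=True):
    x=q.copy()
    for _ in range(n):
        J=jac(x,w);x=x+J.T@np.linalg.solve(J@J.T+lam**2*np.eye(6),err(x,t,Rm,w));x=np.clip(x,LO,HI)
    if vl:
        s=np.max(abs(x-q)/VL); 
        if s>1:x=q+(x-q)/s
    return x
def run(q,rows,f,verbose=True,keep=True):
    t,Rm=F(q)
    for r in rows:
        t=t+np.array(r[:3])*10; Rm=R.from_euler('z',r[3],degrees=True).as_matrix()@Rm
        q=f(q,t,Rm); t,Rm=F(q)
        if verbose: print(q.round(2),t.round(0),Rm[:,2].round(3))
    return q
if __name__=="__main__":
    q0=np.array(D[1][0])
    rows=[[0,0,-3.,0],[0,0,-5,0],[4,0,0,0]]+[[6,0,0,0]]*6+[[6.2,0,0,0]]*4+[[-4,0,0,0]]*3
    for nm,f in(("lsq",row_lsq),("dls300",row_dls),("dls1000",lambda *a:row_dls(*a,w=1000))):
        print(nm);run(q0,rows,f)
E
python3 sim.py
```

```text
lsq
[-0.26  0.74  0.15  1.4  -0.12  1.01  0.51] [807.  93. 160.] [-0.  0. -1.]
[-0.26  0.79  0.14  1.44 -0.12  0.93  0.52] [807.  93. 110.] [-0.  0. -1.]
[-0.25  0.84  0.14  1.32 -0.13  0.99  0.52] [847.  93. 110.] [-0.  0. -1.]
[-0.23  0.92  0.15  1.12 -0.13  1.11  0.52] [907.  93. 110.] [-0.  0. -1.]
[-0.21  1.03  0.15  0.89 -0.14  1.24  0.52] [967.  93. 110.] [-0.  0. -1.]
[-0.25  1.16  0.42  0.62 -0.39  1.39  0.6 ] [1025.   92.  109.] [ 0.01   0.001 -1.   ]
[-0.23  1.29  0.68  0.36 -0.65  1.51  0.6 ] [1075.   92.  108.] [ 0.052  0.005 -0.999]
[-0.16  1.39  0.94  0.11 -0.93  1.56  0.53] [1117.   90.  104.] [ 0.126  0.011 -0.992]
[-0.16  1.41  1.04  0.11 -1.03  1.46  0.54] [1154.   88.  101.] [ 0.22   0.018 -0.975]
[-0.15  1.42  1.05  0.11 -1.04  1.34  0.55] [1191.   87.   97.] [ 0.316  0.025 -0.949]
[-0.15  1.44  1.05  0.11 -1.05  1.23  0.55] [1228.   85.   93.] [ 0.409  0.031 -0.912]
[-0.14  1.45  1.04  0.11 -1.05  1.11  0.56] [1263.   83.   90.] [ 0.498  0.036 -0.867]
[-0.14  1.47  1.04  0.11 -1.05  0.99  0.56] [1297.   81.   88.] [ 0.582  0.041 -0.812]
[-0.22  1.37  0.77  0.37 
[... 2166 characters left out ...]
56 -0.987]
[-0.21  1.36  0.47  0.33 -0.35  1.69  0.29] [995.  66.  32.] [-0.198 -0.118 -0.973]
[-0.14  1.42  0.73  0.25 -0.6   1.75  0.21] [999. -16.  23.] [-0.221 -0.11  -0.969]
[ 0.06  1.3   0.59  0.35 -0.63  1.67  0.26] [1007. -159.  102.] [-0.099  0.101 -0.99 ]
[ 0.19  1.45  0.77  0.2  -0.88  1.79 -0.01] [ 969. -239.   13.] [-0.191  0.188 -0.963]
[ 0.21  1.52  0.87  0.11 -1.01  1.86 -0.2 ] [ 951. -227.  -23.] [-0.254  0.227 -0.94 ]
[ 0.13  1.46  0.9   0.37 -1.01  1.78 -0.05] [ 935. -227.  -25.] [-0.256  0.229 -0.939]
[ 0.06  1.4   0.92  0.64 -0.98  1.7   0.09] [ 902. -227.  -25.] [-0.255  0.229 -0.939]
[ 0.    1.34  0.92  0.85 -0.97  1.62  0.21] [ 862. -227.  -25.] [-0.255  0.229 -0.939]
```

```bash
cat > goal.py <<'E'
from sim import *
n=np.array([.7189,.6951,0]); bar=np.array([640,-94,169.])
def goalRz(th,az=None,off=0):
    az=np.arctan2(-n[1],-n[0])+np.radians(off)
    return np.array([np.sin(th)*np.cos(az),np.sin(th)*np.sin(az),-np.cos(th)])
def solve(zd,tcp,q0,yaw=None):
    def f(q):
        a,b=F(q); return np.r_[(a-tcp)/10,(b[:,2]-zd)*50,0.02*(q-q0)]
    r=least_squares(f,np.clip(q0,LO+.01,HI-.01),bounds=(LO+.005,HI-.005)); return r
if __name__=="__main__":
    q0=state()["joint_pos"] if 0 else np.array(D[4][0])
    for th in (25,35,45):
        for st in (q0,np.array([0,.6,0,1.6,0,1.2,0.]),np.array([0,.6,0.5,1.6,1,1.2,0.]),np.array([0,.6,-.5,1.6,-.5,1.2,0.])):
            z=goalRz(np.radians(th)); up=np.array([-n[0],-n[1],0])*np.cos(np.radians(th))+np.array([0,0,np.sin(np.radians(th))])
            tcp=bar-up*(9+8)+z*12
            r=solve(z,tcp,st); a,b=F(r.x); print(th,r.x.round(2),tcp.round(0),(a-tcp).round(1),b.round(2).tolist())
E
python3 goal.py
```

```text
25 [-0.68  1.09  1.28  1.61 -0.63  1.33  0.89] [647. -87. 151.] [ 0. -0.  0.] [[-0.25, 0.92, -0.3], [0.94, 0.15, -0.29], [-0.22, -0.36, -0.91]]
25 [-0.14  0.71  0.06  1.57  0.25  1.21  0.  ] [647. -87. 151.] [-0. -0.  0.] [[-0.25, 0.92, -0.3], [0.94, 0.16, -0.29], [-0.22, -0.36, -0.91]]
25 [-0.11  0.71  0.02  1.57  0.27  1.22  0.  ] [647. -87. 151.] [-0. -0. -0.] [[-0.27, 0.91, -0.3], [0.94, 0.18, -0.29], [-0.21, -0.36, -0.91]]
25 [-0.06  0.71 -0.06  1.57  0.32  1.24  0.  ] [647. -87. 151.] [-0.  0.  0.] [[-0.31, 0.9, -0.3], [0.93, 0.22, -0.29], [-0.2, -0.37, -0.91]]
35 [-0.69  1.17  1.28  1.53 -0.53  1.41  0.89] [645. -89. 149.] [0. 0. 0.] [[-0.34, 0.84, -0.41], [0.9, 0.17, -0.4], [-0.27, -0.51, -0.82]]
35 [-0.19  0.79  0.09  1.49  0.3   1.37  0.  ] [645. -89. 149.] [-0. -0. -0.] [[-0.31, 0.86, -0.41], [0.91, 0.14, -0.4], [-0.28, -0.5, -0.82]]
35 [-0.18  0.79  0.06  1.49  0.31  1.38  0.  ] [645. -89. 149.] [-0. -0. -0.] [[-0.32, 0.85, -0.41], [0.9, 0.15, -0.4], [-0.28, -0.5, -0.82]]
35 [-0.12  0.79 -0.04  1.48  0.37  1.4   0.  ] [645. -89. 149.] [-0.  0. -0.] [[-0.37, 0.83, -0.41], [0.89, 0.2, -0.4], [-0.25, -0.52, -0.82]]
45 [-0.69  1.25  1.28  1.45 -0.43  1.5   0.89] [643. -92. 148.] [ 0.  0. -0.] [[-0.42, 0.75, -0.51], [0.86, 0.15, -0.49], [-0.29, -0.64, -0.71]]
45 [-0.24  0.88  0.13  1.41  0.34  1.52  0.  ] [643. -92. 148.] [-0. -0. -0.] [[-0.36, 0.78, -0.51], [0.87, 0.08, -0.49], [-0.34, -0.62, -0.71]]
45 [-0.23  0.88  0.11  1.41  0.35  1.52  0.  ] [643. -92. 148.] [-0. -0. -0.] [[-0.37, 0.78, -0.51], [0.87, 0.09, -0.49], [-0.34, -0.62, -0.71]]
45 [-0.17  0.88 -0.01  1.41  0.41  1.55  0.  ] [643. -92. 148.] [-0.  0. -0.] [[-0.42, 0.75, -0.51], [0.86, 0.15, -0.49], [-0.3, -0.64, -0.71]]
```

```bash
python3 - <<'E'
from sim import *
q=np.array(D[4][0])
for d in([6,0,0],[6,0,2],[4,0,4],[0,0,6],[5,3,0],[5,-3,0],[6,0,-2]):
    for w,lam in((300,10),(300,50),(1000,30),(1000,100)):
        x=run(q,[d+[0]]*10,lambda *a:row_dls(*a,w=w,lam=lam),False); t,Rm=F(x); print(d,w,lam,t.round(0),Rm[:,2].round(2),x.round(2))
E
```

```text
[6, 0, 0] 300 10 [ 692. -390. -358.] [-0.34  0.62 -0.71] [ 0.56  1.9   0.71  0.15 -1.04  1.85 -1.01]
[6, 0, 0] 300 50 [1011. -299. -143.] [-0.06  0.13 -0.99] [ 0.24  1.62  0.94  0.11 -1.05  1.55 -0.27]
[6, 0, 0] 1000 30 [ 611. -454. -401.] [-0.22  0.72 -0.66] [ 0.72  1.97  0.65  0.11 -1.05  1.86 -1.63]
[6, 0, 0] 1000 100 [ 971. -110.  -27.] [-0.28  0.19 -0.94] [ 0.09  1.53  0.91  0.11 -1.05  1.86  0.06]
[6, 0, 2] 300 10 [972. -85.  93.] [-0.21  0.19 -0.96] [-0.02  1.33  0.86  0.4  -0.95  1.8   0.22]
[6, 0, 2] 300 50 [1004. -278.  -20.] [-0.06  0.24 -0.97] [ 0.27  1.51  0.84  0.11 -1.05  1.69 -0.37]
[6, 0, 2] 1000 30 [ 639. -418. -398.] [-0.23  0.73 -0.64] [ 0.68  1.97  0.61  0.11 -1.05  1.86 -1.65]
[6, 0, 2] 1000 100 [1001. -112.   95.] [-0.16  0.19 -0.97] [ 0.09  1.41  0.89  0.11 -1.05  1.86  0.04]
[4, 0, 4] 300 10 [ 858. -283. -179.] [-0.27  0.56 -0.78] [ 0.38  1.69  0.62  0.17 -1.03  1.86 -0.75]
[4, 0, 4] 300 50 [1001. -204.  212.] [-0.01  0.29 -0.96] [ 0.22  1.3   0.78  0.11 -1.05  1.86 -0.22]
[4, 0, 4] 1000 30 [ 753. -393. -286.] [-0.19  0.68 -0.71] [ 0.59  1.84  0.57  0.11 -1.0
[... 1044 characters left out ...]
 933. -488. -113.] [-0.04  0.13 -0.99] [ 0.44  1.59  0.95  0.11 -1.05  1.59  0.02]
[5, -3, 0] 1000 30 [ 466. -600. -404.] [-0.06  0.74 -0.67] [ 0.98  1.97  0.69  0.11 -1.05  1.86 -1.54]
[5, -3, 0] 1000 100 [ 933. -314.   -5.] [-0.23  0.19 -0.95] [ 0.28  1.51  0.96  0.11 -1.05  1.86  0.34]
[6, 0, -2] 300 10 [ 870.  -20. -194.] [-0.5   0.35 -0.79] [ 0.    1.66  0.72  0.34 -1.01  1.84 -0.04]
[6, 0, -2] 300 50 [ 995. -335. -282.] [-0.06  0.01 -1.  ] [ 0.24  1.75  1.04  0.11 -1.04  1.4  -0.22]
[6, 0, -2] 1000 30 [ 584. -486. -403.] [-0.21  0.71 -0.67] [ 0.77  1.97  0.68  0.11 -1.05  1.86 -1.62]
[6, 0, -2] 1000 100 [ 955. -128. -164.] [-0.32  0.14 -0.94] [ 0.09  1.66  0.96  0.11 -1.05  1.76  0.09]
```

Request:
{"op": "play_rows", "data": {
  "rows": [
    [7, 6.0, 0, 1, 0],
    [7, 6.0, 0, 1, 0],
    [7, 6.0, 0, 0, 0],
    [7, 6.0, 0, 0, 0],
    [7, 6.0, 0, 0, 0]
  ]
}}

```text
t: 6.18
tcp_pos: [1021.2, 51.2, 200.0]
tcp_rot: [[-0.527, 0.846, -0.081], [0.849, 0.529, -0.008], [0.036, -0.073, -0.997]]
wrist_force: [0.1, 1.4, 1.1]
finger_gap: 0.754
```

```bash
python3 - <<'E'
from h import *
s=state(); print(s["joint_pos"].round(3),s["tcp_rot"].round(3))
E
```

```text
[-0.133  1.307  1.075  0.11  -1.046  1.862  0.525] [[-0.527  0.846 -0.081]
 [ 0.849  0.529 -0.008]
 [ 0.036 -0.073 -0.997]]
```

```bash
python3 - <<'E'
from sim import *
q=np.array([-0.133,1.307,1.075,.111,-1.045,1.859,.525])
for pre in ([[-6,0,2,0]]*4,[[-6,0,2,0]]*8):
  for d in([0,0,6],[2,0,6],[-3,0,5]):
    for w,lam in((300,10),(300,50),(1000,30),(1000,100)):
        f=lambda *a:row_dls(*a,w=w,lam=lam)
        x=run(q,pre,f,False); 
        for k in (8,8):
            x=run(x,[d+[0]]*k,f,False); t,Rm=F(x); print(d,w,lam,t.round(0),Rm[:,2].round(2),x.round(2))
E
```

```text
[0, 0, 6] 300 10 [ 990. -103.  516.] [ 0.23  0.13 -0.96] [ 0.07  0.99  0.8   0.11 -0.93  1.86  0.17]
[0, 0, 6] 300 10 [ 938. -356.  461.] [ 0.31  0.46 -0.83] [ 0.49  1.08  0.38  0.11 -0.98  1.86 -0.99]
[0, 0, 6] 300 50 [958.  -1. 639.] [ 0.34  0.03 -0.94] [-0.08  0.85  0.72  0.11 -0.7   1.86  0.41]
[0, 0, 6] 300 50 [ 899. -202.  726.] [ 0.46  0.24 -0.85] [ 0.28  0.78  0.69  0.11 -1.05  1.86 -0.15]
[0, 0, 6] 1000 30 [1002. -147.  425.] [ 0.15  0.18 -0.97] [ 0.13  1.08  0.75  0.11 -0.93  1.86  0.07]
[0, 0, 6] 1000 30 [ 916. -447.  232.] [ 0.22  0.59 -0.78] [ 0.6   1.32  0.38  0.11 -1.05  1.86 -1.23]
[0, 0, 6] 1000 100 [943.  32. 673.] [ 0.37 -0.   -0.93] [-0.14  0.81  0.66  0.11 -0.58  1.86  0.47]
[0, 0, 6] 1000 100 [869. -51. 817.] [ 0.52  0.08 -0.85] [ 0.    0.66  0.7   0.11 -0.77  1.86  0.28]
[2, 0, 6] 300 10 [ 984. -147.  408.] [ 0.11  0.25 -0.96] [ 0.12  1.05  0.74  0.27 -0.95  1.85  0.17]
[2, 0, 6] 300 10 [ 917. -366.   26.] [ 0.07  0.71 -0.7 ] [ 0.54  1.53  0.33  0.11 -1.04  1.86 -1.44]
[2, 0, 6] 300 50 [996. -82. 505.] [ 0.22  0.12 -0.97] [ 0.04  1.    0.85  0.11 -0.96  1.86  0
[... 3030 characters left out ...]
 300 10 [ 660.  126. 1021.] [ 0.62  0.37 -0.7 ] [-0.23  0.34  0.61  0.23 -0.79  1.86 -0.1 ]
[-3, 0, 5] 300 50 [447.  82. 753.] [ 0.14  0.07 -0.99] [-1.34 -0.09  0.93  1.18  0.07  1.86  0.17]
[-3, 0, 5] 300 50 [ 513.  125. 1157.] [ 0.77  0.36 -0.52] [-0.32  0.18  0.71  0.11 -0.8   1.86  0.03]
[-3, 0, 5] 1000 30 [449.  83. 754.] [ 0.14  0.07 -0.99] [-1.37 -0.09  0.96  1.17  0.07  1.86  0.17]
[-3, 0, 5] 1000 30 [ 620.  120. 1072.] [ 0.68  0.37 -0.63] [-0.22  0.3   0.68  0.17 -0.87  1.86 -0.06]
[-3, 0, 5] 1000 100 [446.  82. 749.] [ 0.13  0.07 -0.99] [-1.35 -0.09  0.94  1.19  0.07  1.86  0.17]
[-3, 0, 5] 1000 100 [ 468.  161. 1178.] [ 0.8   0.33 -0.49] [-0.69  0.13  0.8   0.11 -0.5   1.86  0.11]
```

```bash
python3 - <<'E'
from sim import *
q=np.array([-0.133,1.307,1.075,.111,-1.045,1.859,.525])
for w,lam in((300,10),(1000,100)):
    f=lambda *a:row_dls(*a,w=w,lam=lam)
    x=run(q,[[-6,0,2,7]]*4+[[0,0,6,7]]*4,f); print()
    x=run(x,[[0,0,6,0]]*7,f); print()
    x=run(x,[[0,0,-6,-8]]*8+[[-2,-1,-2,-8.5]]*8,f);t,Rm=F(x);print(Rm.round(2))
E
```

```text
[-0.24  1.25  1.13  0.37 -1.03  1.8   0.72] [1004.   54.  208.] [-0.081 -0.016 -0.997]
[-0.35  1.18  1.17  0.64 -0.98  1.73  0.93] [968.  54. 223.] [-0.076 -0.023 -0.997]
[-0.47  1.1   1.2   0.9  -0.92  1.65  1.17] [911.  54. 243.] [-0.073 -0.032 -0.997]
[-0.57  1.02  1.22  1.11 -0.86  1.59  1.37] [851.  54. 263.] [-0.068 -0.041 -0.997]
[-0.55  0.97  1.21  1.02 -0.82  1.66  1.45] [851.  54. 323.] [-0.063 -0.049 -0.997]
[-0.52  0.93  1.2   0.92 -0.78  1.74  1.52] [851.  54. 383.] [-0.056 -0.056 -0.997]
[-0.47  0.9   1.18  0.78 -0.76  1.84  1.58] [851.  54. 443.] [-0.049 -0.063 -0.997]
[-0.38  0.83  0.94  0.6  -0.6   1.86  1.57] [871.  52. 503.] [ 0.013 -0.076 -0.997]

[-0.28  0.87  0.84  0.34 -0.6   1.86  1.47] [933.  56. 551.] [ 0.166 -0.078 -0.983]
[-0.08  0.99  0.78  0.2  -0.72  1.86  1.27] [985. -33. 477.] [ 0.145  0.006 -0.989]
[-0.05  0.94  0.82  0.17 -0.78  1.86  1.24] [977. -47. 542.] [ 0.225  0.019 -0.974]
[ 0.13  1.04  0.79  0.11 -0.92  1.86  0.97] [ 994. -158.  464.] [ 0.189  0.122 -0.974]
[ 0.14  0.97  0.77  0.11 -0.91  1.86  0.93] [ 978. -166.  529.] [ 0.254  0.125 -0.959
[... 3605 characters left out ...]
7  0.37] [899.  -6. 289.] [ 0.155 -0.421 -0.893]
[-0.69  1.    1.17  1.22 -0.49  1.21  0.25] [879. -16. 269.] [ 0.091 -0.44  -0.893]
[-0.68  1.04  1.2   1.23 -0.51  1.25  0.14] [859. -26. 249.] [ 0.025 -0.448 -0.893]
[-0.67  1.07  1.22  1.25 -0.53  1.3   0.04] [839. -36. 229.] [-0.041 -0.447 -0.893]
[-0.66  1.1   1.24  1.26 -0.55  1.34 -0.07] [819. -46. 209.] [-0.107 -0.436 -0.893]
[-0.64  1.13  1.26  1.28 -0.58  1.38 -0.17] [799. -56. 189.] [-0.17  -0.416 -0.893]
[-0.62  1.16  1.27  1.29 -0.61  1.42 -0.27] [779. -66. 169.] [-0.23  -0.386 -0.893]
[-0.6   1.18  1.28  1.31 -0.65  1.45 -0.36] [759. -76. 149.] [-0.284 -0.348 -0.893]
[[ 0.72  0.63 -0.28]
 [ 0.54 -0.77 -0.35]
 [-0.44  0.1  -0.89]]
```

Request:
{"op": "play_rows", "data": {
  "rows": [
    [0, -6, 0, 2, 7],
    [0, -6, 0, 2, 7],
    [0, -6, 0, 2, 7],
    [0, -6, 0, 2, 7],
    [0, 0, 0, 6, 7],
    [0, 0, 0, 6, 7],
    [0, 0, 0, 6, 7],
    [0, 0, 0, 6, 8]
  ]
}}

```text
t: 7.18
tcp_pos: [849.8, 53.5, 460.9]
tcp_rot: [[-0.977, 0.202, -0.069], [0.207, 0.976, -0.067], [0.054, -0.079, -0.995]]
wrist_force: [1.1, -1.5, -3.0]
finger_gap: 0.006
```

```bash
python3 - <<'E'
from h import *
s=state(); print(s["joint_pos"].round(3),s["tcp_rot"].round(3))
E
```

```text
[-0.396  0.832  0.873  0.7   -0.539  1.841  1.516] [[-0.977  0.202 -0.069]
 [ 0.207  0.976 -0.067]
 [ 0.054 -0.079 -0.995]]
```

Now push up to build tilt.

Request:
{"op": "play_rows", "data": {
  "rows": [
    [0, 0, 0, 6, 0],
    [0, 0, 0, 6, 0],
    [0, 0, 0, 6, 0],
    [0, 0, 0, 6, 0]
  ]
}}

```text
t: 7.68
tcp_pos: [809.4, 58.0, 613.9]
tcp_rot: [[-0.975, 0.202, 0.091], [0.199, 0.979, -0.043], [-0.098, -0.024, -0.995]]
wrist_force: [-1.1, -1.0, 0.7]
finger_gap: 0.005
```

```bash
python3 - <<'E'
from h import *
s=state(); print(s["joint_pos"].round(3),s["tcp_rot"].round(3))
E
```

```text
[-0.342  0.63   0.572  0.616 -0.307  1.862  1.385] [[-0.975  0.202  0.091]
 [ 0.199  0.979 -0.043]
 [-0.098 -0.024 -0.995]]
```

Request:
{"op": "play_rows", "data": {
  "rows": [
    [0, 0, 0, 6.2, 0],
    [0, 0, 0, 6.2, 0],
    [0, 0, 0, 6.2, 0],
    [0, 0, 0, 6.2, 0],
    [0, 0, 0, 6.2, 0],
    [0, 0, 0, 6.2, 0]
  ]
}}

```text
t: 8.43
tcp_pos: [726.4, 51.3, 844.3]
tcp_rot: [[-0.888, 0.188, 0.42], [0.198, 0.98, -0.02], [-0.415, 0.066, -0.907]]
wrist_force: [0.7, 0.6, -0.7]
finger_gap: 0.006
```

```bash
python3 - <<'E'
from h import *
s=state(); print(s["joint_pos"].round(3),s["tcp_rot"].round(3))
E
```

```text
[-0.354  0.393  0.456  0.479 -0.171  1.862  1.314] [[-0.888  0.188  0.42 ]
 [ 0.198  0.98  -0.02 ]
 [-0.415  0.066 -0.907]]
```

Request:
{"op": "play_rows", "data": {
  "rows": [
    [0, 0, 0, 6.2, 0],
    [0, 0, 0, 6.2, 0],
    [0, 0, 0, 6.2, 0]
  ]
}}

```text
t: 8.8
tcp_pos: [693.8, 44.9, 922.5]
tcp_rot: [[-0.825, 0.175, 0.538], [0.198, 0.98, -0.015], [-0.53, 0.094, -0.843]]
wrist_force: [-0.3, -0.7, 0.1]
finger_gap: 0.007
```

```bash
python3 - <<'E'
from h import *
from sim import *
s=state(); q=s["joint_pos"]; print(q.round(3),s["tcp_rot"].round(3),F(q))
np.save("q.npy",q)
f=lambda *a:row_dls(*a,w=300,lam=5)
q=np.clip(q,LO,HI)
x=run(q,[[1,1,-6,-8]]*8+[[1,0,-5,-8.5]]*8,f);t,Rm=F(x);print(Rm.round(2))
E
```

```text
[-0.384  0.338  0.521  0.401 -0.194  1.862  1.319] [[-0.825  0.175  0.538]
 [ 0.198  0.98  -0.015]
 [-0.53   0.094 -0.843]] (array([691.56904661,  45.0848201 , 922.58341196]), array([[-0.82450461,  0.17552785,  0.53794249],
       [ 0.19796929,  0.98007161, -0.01636471],
       [-0.53009462,  0.09300332, -0.84282268]]))
[-0.57  0.27  0.6   0.66 -0.06  1.68  1.19] [702.  54. 875.] [ 0.533 -0.078 -0.842]
[-0.72  0.24  0.65  0.88  0.07  1.54  1.  ] [712.  64. 815.] [ 0.517 -0.151 -0.842]
[-0.81  0.25  0.68  1.02  0.16  1.45  0.8 ] [722.  74. 755.] [ 0.491 -0.222 -0.842]
[-0.87  0.28  0.71  1.13  0.21  1.38  0.61] [732.  84. 695.] [ 0.456 -0.288 -0.842]
[-0.9   0.34  0.73  1.21  0.23  1.33  0.44] [742.  94. 635.] [ 0.411 -0.348 -0.842]
[-0.92  0.41  0.76  1.26  0.22  1.3   0.28] [752. 104. 575.] [ 0.359 -0.402 -0.842]
[-0.92  0.5   0.78  1.28  0.19  1.28  0.14] [762. 114. 515.] [ 0.299 -0.448 -0.842]
[-0.91  0.6   0.8   1.29  0.14  1.28  0.01] [772. 124. 455.] [ 0.234 -0.485 -0.842]
[-0.88  0.69  0.82  1.26  0.09  1.3  -0.1 ] [782. 124. 405.] [ 0.16  -0.515 -0.842]
[-0.84  0.78  0.83  1.23  0.03  1.34 -0.21] [792. 124. 355.] [ 0.082 -0.533 -0.842]
[-0.8   0.87  0.83  1.17 -0.04  1.39 -0.32] [802. 124. 305.] [ 0.002 -0.539 -0.842]
[-0.75  0.96  0.84  1.11 -0.11  1.44 -0.43] [812. 124. 255.] [-0.078 -0.533 -0.842]
[-0.7   1.05  0.84  1.04 -0.18  1.51 -0.54] [822. 124. 205.] [-0.156 -0.516 -0.842]
[-0.65  1.13  0.83  0.95 -0.25  1.57 -0.67] [832. 124. 155.] [-0.23  -0.487 -0.842]
[-0.6   1.22  0.83  0.86 -0.32  1.64 -0.79] [842. 124. 105.] [-0.3   -0.448 -0.842]
[-0.53  1.3   0.82  0.75 -0.4   1.71 -0.94] [852. 124.  55.] [-0.363 -0.399 -0.842]
[[ 0.69  0.63 -0.36]
 [ 0.49 -0.77 -0.4 ]
 [-0.53  0.1  -0.84]]
```

Request:
{"op": "play_rows", "data": {
  "rows": [
    [0, 0.5, 0.5, -5.5, -8],
    [0, 0.5, 0.5, -5.5, -8],
    [0, 0.5, 0.5, -5.5, -8],
    [0, 0.5, 0.5, -5.5, -8],
    [0, 0.5, 0.5, -5.5, -8],
    [0, 0.5, 0.5, -5.5, -8],
    [0, 0.5, 0.5, -5.5, -8],
    [0, 0.5, 0.5, -5.5, -8]
  ]
}}

```text
t: 9.8
tcp_pos: [734.7, 85.8, 489.4]
tcp_rot: [[-0.194, 0.953, 0.231], [0.828, 0.286, -0.483], [-0.526, 0.098, -0.845]]
wrist_force: [0.6, 1.0, 0.2]
finger_gap: 0.006
```

```bash
python3 - <<'E'
from h import *
s=state(); print(s["joint_pos"].round(3),s["tcp_rot"].round(3))
E
```

```text
[-0.92   0.498  0.796  1.354  0.208  1.29   0.005] [[-0.194  0.953  0.231]
 [ 0.828  0.286 -0.483]
 [-0.526  0.098 -0.845]]
```

Request:
{"op": "play_rows", "data": {
  "rows": [
    [0, 0, -0.7, -3.4, -9],
    [0, 0, -0.7, -3.4, -9],
    [0, 0, -0.7, -3.4, -9],
    [0, 0, -0.7, -3.4, -9],
    [0, 0, -0.7, -3.4, -9],
    [0, 0, -0.7, -3.4, -9],
    [0, 0, -0.7, -3.4, -9],
    [0, 0, -0.7, -3.4, -8.6]
  ]
}}

```text
t: 10.8
tcp_pos: [735.3, 29.3, 217.3]
tcp_rot: [[0.724, 0.572, -0.385], [0.446, -0.815, -0.371], [-0.526, 0.097, -0.845]]
wrist_force: [-0.5, 0.7, 0.8]
finger_gap: 0.004
```

```bash
python3 - <<'E'
from h import *
s=state(); print(s["joint_pos"].round(3),s["tcp_rot"].round(3))
for n in("scene","side","wrist"):
    c,W=cam(n); save(c,n+"4.png"); P=pts(c,W); z=P[...,2]
    c_=c["color"].astype(int); r,g,b=c_[...,0],c_[...,1],c_[...,2]
    gm=(g>r+25)&(g>b+15)
    for zn,lo,hi in(("top",217,240),("bar",130,205)):
        q=P[gm&(z>lo)&(z<hi)&(P[...,0]<1000)]
        if len(q)>5: print(n,zn,len(q),np.median(q,0).round(1),q.min(0).round(1),q.max(0).round(1))
E
```

```text
[-0.612  1.005  0.908  1.175 -0.292  1.614 -0.797] [[ 0.724  0.572 -0.385]
 [ 0.446 -0.815 -0.371]
 [-0.526  0.097 -0.845]]
scene top 249 [640.4 -90.4 227.9] [ 615.6 -114.1  224.8] [662.2 -67.7 230.5]
scene bar 41 [625.1 -75.4 175.6] [619.1 -81.9 167.1] [629.4 -69.2 179.5]
side bar 53 [638.8 -83.1 172.8] [ 621.7 -108.4  162.9] [660.8 -70.4 175.9]
wrist bar 530 [ 652.6 -100.7  171.2] [ 640.6 -113.4  161.3] [662.6 -88.7 177.5]
```

View pics/scene4.png

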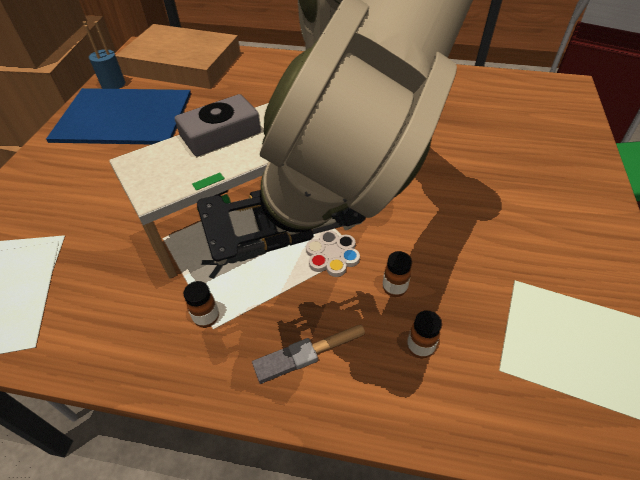

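View pics/wrist4.png

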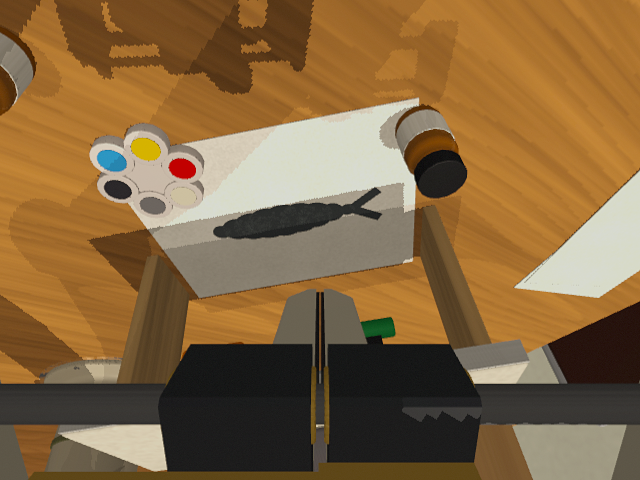

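```bash
python3 - <<'E'
from h import *
n=np.array([.7189,.6951]);u=np.array([-.6951,.7189])
for k in("scene","side"):
    d=np.load(k+"1.npz");P=d["P"];c=d["col"].astype(int);r,g,b=c[...,0],c[...,1],c[...,2];z=P[...,2]
    for nm,m in(("green",(g>r+20)&(g>b+10)),("orange",(r>120)&(r>g*1.9)&(b<g))):
      for lo,hi in((155,190),(222,235)):
        q=P[m&(z>lo)&(z<hi)&(abs(P[...,0]-600)<120)&(abs(P[...,1]+40)<120)]
        if len(q)<9: continue
        N=q[:,:2]@n;U=q[:,:2]@u
        print(k,nm,lo,len(q),"n",np.percentile(N,[2,50,98]).round(1),"u",np.percentile(U,[2,50,98]).round(1),"z",np.percentile(q[:,2],[2,50,98]).round(1))
    m=(z>207)&(z<224)&(abs(P[...,0]-590)<130)&(abs(P[...,1]+40)<140); q=P[m]
    print("lip face n",np.percentile(q[:,:2]@n,[10,50,90]).round(1))
E
```

```text
scene green 155 235 n [390.1 398.5 401.4] u [-537.1 -512.7 -484.7] z [166.9 174.1 178.4]
scene green 222 248 n [386.5 397.5 406.8] u [-533.6 -510.5 -485.9] z [225.9 227.7 229.4]
scene orange 222 157 n [391.  398.9 406.3] u [-393.7 -371.6 -348.6] z [226.5 228.  229.6]
lip face n [410.2 411.5 412.8]
side green 155 53 n [396.2 400.9 401.9] u [-534.4 -503.1 -484.4] z [164.5 173.  176.1]
side green 222 202 n [389.9 398.5 407.1] u [-536.2 -511.3 -488.7] z [226.5 228.1 229.7]
side orange 222 19 n [390.9 405.2 407.1] u [-394.3 -374.8 -348.4] z [226.4 228.  229.8]
lip face n [411.8 412.8 413.3]
```

Request:
{"op": "play_rows", "data": {
  "rows": [
    [0, -1.4, -2.1, -2.0, 0],
    [0, -1.4, -2.1, -2.0, 0],
    [0, -1.4, -2.1, -2.0, 0],
    [0, -1.4, -2.1, -2.0, 0],
    [0, -1.0, -1.0, 0, 0],
    [0, 0, 0, 0, 0]
  ]
}}

```text
t: 11.7
tcp_pos: [669.1, -64.9, 140.8]
tcp_rot: [[0.723, 0.576, -0.382], [0.45, -0.812, -0.372], [-0.525, 0.097, -0.846]]
wrist_force: [-0.5, 0.1, 0.2]
finger_gap: 0.006
```

```bash
python3 - <<'E'
from h import *
s=state(); print(s["tcp_pos"].round(1),s["tcp_rot"].round(3),s["wrist_force"].round(1))
n=np.array([.7189,.6951]);u=np.array([-.6951,.7189]);print(s["tcp_pos"][:2]@n,s["tcp_pos"][:2]@u)
for k in("wrist","side"):
    c,W=cam(k); save(c,k+"5.png"); P=pts(c,W)
    np.savez(k+"5.npz",P=P,col=c["color"])
E
```

```text
[669.1 -64.9 140.8] [[ 0.723  0.576 -0.382]
 [ 0.45  -0.812 -0.372]
 [-0.525  0.097 -0.846]] [-0.5  0.1  0.2]
435.93831062556075 -511.7193108167223
```

View pics/wrist5.png

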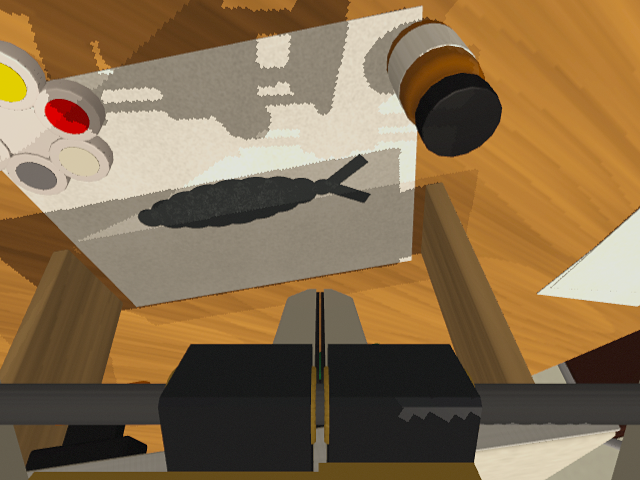

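View pics/side5.png

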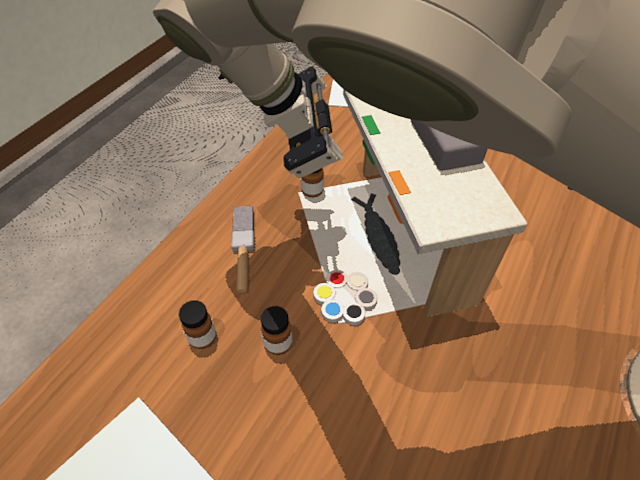

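Request:
{"op": "play_rows", "data": {
  "rows": [
    [0, -0.8, -0.8, 0, 0],
    [0, -0.8, -0.8, 0, 0],
    [0, -0.8, -0.8, 0, 0],
    [0, 0, 0, 0.3, 0],
    [0, 0, 0, 0, 0]
  ]
}}

```text
t: 12.42
tcp_pos: [644.9, -89.0, 141.9]
tcp_rot: [[0.722, 0.575, -0.384], [0.449, -0.812, -0.372], [-0.526, 0.096, -0.845]]
wrist_force: [0.7, -0.1, 0.4]
finger_gap: 0.005
```

```bash
python3 - <<'E'
from h import *
s=state(); print(s["tcp_pos"].round(1),s["wrist_force"].round(1))
for k in("side","scene"):
    c,W=cam(k); save(c,k+"6.png")
a=cv2.imread("pics/side6.png")[60:260,260:460]; b=cv2.imread("pics/scene6.png")[130:330,130:330]
cv2.imwrite("pics/c6.png",cv2.resize(np.hstack([a,b]),None,fx=2,fy=2,interpolation=cv2.INTER_CUBIC))
E
```

```text
[644.9 -89.  141.9] [ 0.7 -0.1  0.4]
```

View pics/c6.png

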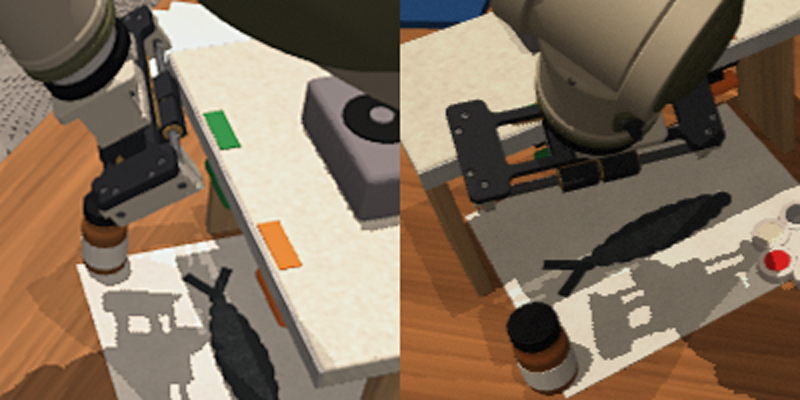

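Request:
{"op": "play_rows", "data": {
  "rows": [
    [0, 0, 0, 0.3, 0],
    [0, 0, 0, 0.3, 0],
    [0, 0, 0, 0.3, 0],
    [0, 0, 0, 0.1, 0]
  ]
}}

```text
t: 13.02
tcp_pos: [644.7, -89.1, 152.0]
tcp_rot: [[0.722, 0.575, -0.384], [0.449, -0.812, -0.372], [-0.526, 0.096, -0.845]]
wrist_force: [0.4, 0.0, -0.5]
finger_gap: 0.009
```

Request:
{"op": "play_rows", "data": {
  "rows": [
    [0, 0, 0, 0.2, 0],
    [0, 0, 0, 0.1, 0]
  ]
}}

```text
t: 13.28
tcp_pos: [644.5, -89.1, 154.8]
tcp_rot: [[0.722, 0.575, -0.385], [0.449, -0.812, -0.372], [-0.526, 0.096, -0.845]]
wrist_force: [0.5, -0.2, -0.5]
finger_gap: 0.003
```

Request:
{"op": "play_rows", "data": {
  "rows": [
    [0, 0, 0, 0.2, 0],
    [0, 0, 0, 0.2, 0]
  ]
}}

```text
t: 13.52
tcp_pos: [644.5, -89.1, 158.8]
tcp_rot: [[0.722, 0.575, -0.385], [0.449, -0.812, -0.372], [-0.527, 0.096, -0.845]]
wrist_force: [0.5, -0.3, -0.0]
finger_gap: 0.004
```

```bash
python3 - <<'E'
from h import *
s=state(); print(s["tcp_pos"].round(1),s["wrist_force"].round(1))
n=np.array([.7189,.6951]);u=np.array([-.6951,.7189]);
for k in("side","scene","wrist"):
    c,W=cam(k); save(c,k+"7.png"); P=pts(c,W);z=P[...,2];c=c["color"].astype(int);r,g,b=c[...,0],c[...,1],c[...,2]
    q=P[(g>r+20)&(g>b+10)&(z>150)&(z<200)&(abs(P[...,0]-600)<120)&(abs(P[...,1]+40)<120)]
    if len(q)>4: print(k,len(q),np.percentile(q[:,2],[2,50,98]).round(1),np.percentile(q[:,:2]@n,[2,50,98]).round(1),np.percentile(q[:,:2]@u,[2,50,98]).round(1))
a=cv2.imread("pics/side7.png")[60:260,260:460]; b=cv2.imread("pics/scene7.png")[130:330,130:330]
cv2.imwrite("pics/c7.png",cv2.resize(np.hstack([a,b]),None,fx=2,fy=2,interpolation=cv2.INTER_CUBIC))
E
```

```text
[644.5 -89.1 158.8] [ 0.5 -0.3 -0. ]
side 55 [163.4 172.7 175.9] [396.9 400.6 401.7] [-534.9 -503.9 -483.7]
scene 22 [173.7 176.7 178.7] [391.1 395.5 398.2] [-537.2 -532.4 -527. ]
wrist 1127 [161.9 171.1 177.4] [392.  399.7 401.6] [-538.8 -530.  -484.5]
```

View pics/wrist7.png

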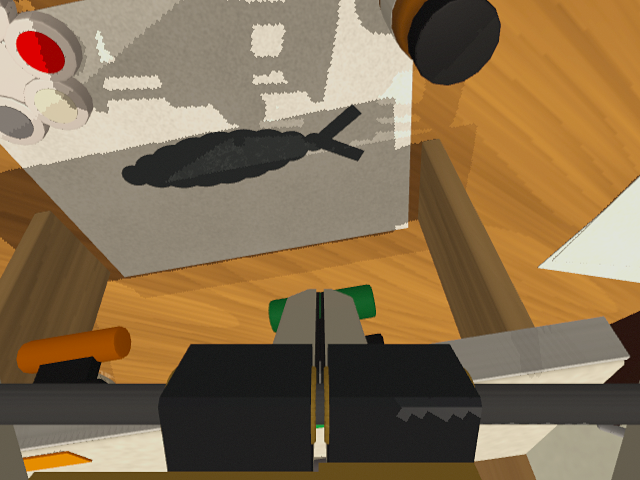

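View pics/c7.png

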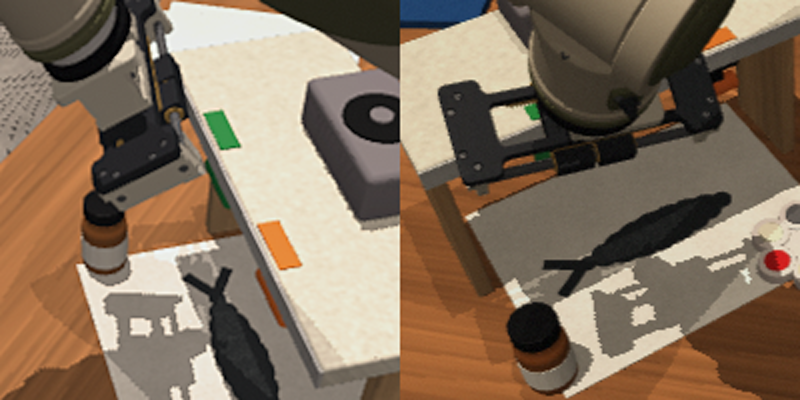

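Request:
{"op": "play_rows", "data": {
  "rows": [
    [0, 0, 0, -1.0, 0],
    [0, 0, 0, -1.0, 0],
    [0, -0.2, -0.2, 0, 0],
    [0, -0.25, -0.2, 0, 0],
    [0, 0, 0, 0, 0]
  ]
}}

```text
t: 14.3
tcp_pos: [639.9, -93.5, 139.0]
tcp_rot: [[0.722, 0.575, -0.385], [0.448, -0.813, -0.372], [-0.526, 0.096, -0.845]]
wrist_force: [0.5, -0.3, 0.7]
finger_gap: 0.008
```

Request:
{"op": "play_rows", "data": {
  "rows": [
    [0, 0, 0, 0.2, 0],
    [0, 0, 0, 0.2, 0],
    [0, 0, 0, 0.2, 0]
  ]
}}

```text
t: 14.68
tcp_pos: [640.1, -93.0, 144.9]
tcp_rot: [[0.722, 0.575, -0.384], [0.449, -0.812, -0.372], [-0.526, 0.096, -0.845]]
wrist_force: [-0.3, 0.0, -0.6]
finger_gap: 0.005
```

Request:
{"op": "play_rows", "data": {
  "rows": [
    [0, 0, 0, 0.2, 0],
    [0, 0, 0, 0.2, 0]
  ]
}}

```text
t: 14.92
tcp_pos: [640.1, -93.1, 148.8]
tcp_rot: [[0.722, 0.575, -0.385], [0.449, -0.812, -0.372], [-0.526, 0.096, -0.845]]
wrist_force: [-0.6, -0.1, -0.2]
finger_gap: 0.001
```

Request:
{"op": "play_rows", "data": {
  "rows": [
    [0, 0, 0, 0.2, 0],
    [0, 0, 0, 0.1, 0]
  ]
}}

```text
t: 15.18
tcp_pos: [640.0, -93.1, 151.8]
tcp_rot: [[0.722, 0.575, -0.385], [0.449, -0.812, -0.372], [-0.526, 0.096, -0.845]]
wrist_force: [-0.8, 0.6, 1.0]
finger_gap: 0.005
```

```bash
python3 - <<'E'
from h import *
s=state(); print(s["tcp_pos"].round(1),s["wrist_force"].round(1),s["finger_gap"])
n=np.array([.7189,.6951]);u=np.array([-.6951,.7189]);
T=np.eye(4);Rm=np.array(s["tcp_rot"]);t=np.array(s["tcp_pos"])
B=np.r_[393*n-511*u,169.5]; print("bar in tool",(Rm.T@(B-t)).round(1))
for k in("side","wrist"):
    c,W=cam(k); save(c,k+"8.png"); P=pts(c,W);z=P[...,2];c=c["color"].astype(int);r,g,b=c[...,0],c[...,1],c[...,2]
    q=P[(g>r+20)&(g>b+10)&(z>150)&(z<200)&(abs(P[...,0]-600)<120)&(abs(P[...,1]+40)<120)]
    if len(q)>4:
        print(k,len(q),np.percentile(q[:,2],[2,50,98]).round(1),np.percentile(q[:,:2]@n,[2,50,98]).round(1),np.percentile(q[:,:2]@u,[2,50,98]).round(1))
    L=(P-t)@Rm
    f=(abs(L[...,1])<25)&(L[...,2]>-75)&(L[...,2]<5)&(abs(L[...,0])<20)&~((g>r+20))
    for lo in range(-75,5,10):
        kk=f&(L[...,2]>=lo)&(L[...,2]<lo+10)
        if kk.sum()>5: print("  z",lo,kk.sum(),"x",np.percentile(L[kk][:,0],[2,50,98]).round(1),"y",np.percentile(L[kk][:,1],[2,98]).round(1))
a=cv2.imread("pics/side8.png")[60:260,260:460]; b=cv2.imread("pics/wrist8.png")[240:440,220:420]
cv2.imwrite("pics/c8.png",cv2.resize(np.hstack([a,b]),None,fx=2,fy=2,interpolation=cv2.INTER_CUBIC))
E
```

```text
[640.  -93.1 151.8] [-0.8  0.6  1. ] 0.004908637587995137
bar in tool [-11.5   1.3 -13.7]
side 40 [163.8 172.3 176.2] [396.5 400.6 401.9] [-516.4 -496.1 -484.1]
  z -75 14 x [-19.7 -18.3  -7.9] y [-2.6 22.8]
  z -65 53 x [-19.5 -13.7  -6.9] y [-17.1  24.6]
  z -55 17 x [-10.5  -7.6  -6.7] y [-3.4 18.1]
  z -45 26 x [-8.6 -7.8  5. ] y [-13.1  15.8]
  z -35 8 x [-8.2 -7.8 -6.4] y [-2.8 10. ]
  z -25 19 x [-12.8  -5.6  -2.2] y [-24.3  16.4]
wrist 1150 [162.1 171.3 177.5] [392.  399.6 401.8] [-538.8 -530.6 -484.6]
  z -75 1222 x [ 8.   9.8 10.5] y [-15.2  16. ]
  z -65 1059 x [-15.6   9.8  10.5] y [-14.7  15.3]
  z -55 825 x [ 8.1  9.8 10.4] y [-14.1  14.9]
  z -45 680 x [-17.9   9.8  10.4] y [-13.4  14.3]
  z -35 271 x [-19.2   9.7  10.3] y [-9.5 10.5]
  z -25 34 x [-18.8 -14.3  -6.9] y [-24.8  24.8]
  z -15 20 x [-8.  -0.8  1. ] y [-24.1  22.5]
```

View pics/c8.png

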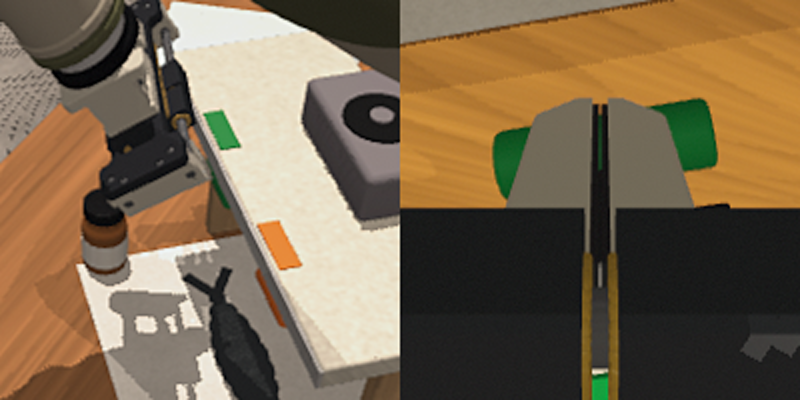

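```bash
python3 - <<'E'
from h import *
s=state();Rm=np.array(s["tcp_rot"]);t=np.array(s["tcp_pos"])
print(t)
c,W=cam("wrist");P=pts(c,W);L=(P-t)@Rm
for v in range(286,345,6): print(v,[L[v,u].round(0).tolist() for u in(290,305,312,332,345)])
# start picture, initial wrist depth
d=np.load("wrist1.npz");P=d["P"];R0=np.array([[-.92155,.388255,-.0005],[.388255,.92155,-.0015],[-.00016,-.0016,-1]]);L=(P-np.array([281.3,667.6,189.2]))@R0
for v in range(290,345,8): print(v,[L[v,u].round(0).tolist() for u in(195,205,215,430,440)])
E
```

```text
[640.06900541 -93.09088635 151.78082865]
286 [[-108.0, -35.0, 244.0], [-110.0, -17.0, 247.0], [-110.0, -9.0, 248.0], [-111.0, 16.0, 250.0], [-112.0, 32.0, 253.0]]
292 [[-119.0, -36.0, 250.0], [9.0, -6.0, -30.0], [9.0, -3.0, -31.0], [10.0, 6.0, -32.0], [-124.0, 33.0, 260.0]]
298 [[10.0, -13.0, -37.0], [10.0, -6.0, -38.0], [10.0, -3.0, -37.0], [10.0, 6.0, -38.0], [10.0, 12.0, -37.0]]
304 [[10.0, -12.0, -43.0], [10.0, -6.0, -43.0], [10.0, -3.0, -44.0], [10.0, 6.0, -43.0], [10.0, 11.0, -44.0]]
310 [[10.0, -12.0, -50.0], [10.0, -6.0, -49.0], [10.0, -3.0, -49.0], [9.0, 6.0, -47.0], [10.0, 11.0, -49.0]]
316 [[10.0, -11.0, -54.0], [10.0, -5.0, -55.0], [10.0, -3.0, -54.0], [10.0, 5.0, -55.0], [10.0, 11.0, -54.0]]
322 [[9.0, -11.0, -58.0], [10.0, -5.0, -59.0], [10.0, -3.0, -59.0], [10.0, 5.0, -59.0], [11.0, 10.0, -61.0]]
328 [[10.0, -11.0, -64.0], [9.0, -5.0, -62.0], [9.0, -3.0, -63.0], [10.0, 5.0, -63.0], [10.0, 10.0, -65.0]]
334 [[10.0, -10.0, -68.0], [9.0, -5.0, -67.0], [9.0, -2.0, -67.0], [10.0, 5.0, -68.0], [10.0, 10.0, -68.0]]
340 [[10.0, -10.0, -72.0], [10.0, -5.0, -72.0], [10.0, -2.0, -72.0], [10.0, 5.0, -72.0], [10.0, 9.0, -73.0]]
290 [[-91.0, -133.0, 190.0], [8.0, -52.0, -29.0], [8.0, -48.0, -29.0], [8.0, 51.0, -29.0], [-429.0, 379.0, 937.0]]
298 [[8.0, -54.0, -37.0], [8.0, -50.0, -38.0], [7.0, -47.0, -34.0], [9.0, 48.0, -38.0], [8.0, 53.0, -38.0]]
306 [[8.0, -52.0, -45.0], [8.0, -48.0, -46.0], [3.0, -46.0, -36.0], [8.0, 47.0, -44.0], [8.0, 51.0, -45.0]]
314 [[8.0, -50.0, -52.0], [7.0, -47.0, -50.0], [0.0, -46.0, -37.0], [6.0, 46.0, -47.0], [9.0, 49.0, -53.0]]
322 [[9.0, -48.0, -60.0], [4.0, -46.0, -52.0], [-3.0, -46.0, -38.0], [2.0, 46.0, -48.0], [7.0, 48.0, -56.0]]
330 [[7.0, -47.0, -63.0], [1.0, -46.0, -53.0], [-6.0, -46.0, -39.0], [-2.0, 47.0, -48.0], [6.0, 47.0, -60.0]]
338 [[5.0, -46.0, -65.0], [-2.0, -46.0, -54.0], [-149.0, -116.0, 189.0], [-5.0, 47.0, -48.0], [2.0, 47.0, -61.0]]
```

```bash
python3 - <<'E'
from h import *
s=state();Rm=np.array(s["tcp_rot"]);t=np.array(s["tcp_pos"])
for k in("wrist","side","scene"):
    c,W=cam(k);P=pts(c,W);L=(P-t)@Rm; g=c["color"].astype(int).sum(-1)
    if k=="wrist":
        for v in range(344,440,12): print(v,[L[v,u].round(0).tolist() for u in(200,290,380)])
    m=(abs(L[...,0])<60)&(abs(L[...,1])<110)&(L[...,2]<-20)&(L[...,2]>-200)&((P[...,2]>230)|(P[...,:2]@np.array([.7189,.6951])>416))
    print(k)
    for lo in range(-200,-20,10):
        q=L[m&(L[...,2]>=lo)&(L[...,2]<lo+10)]
        if len(q)>8: print("z",lo,len(q),"x",np.percentile(q[:,0],[1,50,99]).round(0),"y",np.percentile(q[:,1],[1,99]).round(0))
E
```

```text
344 [[37.0, -26.0, -118.0], [37.0, -6.0, -118.0], [36.0, 14.0, -117.0]]
356 [[37.0, -25.0, -123.0], [36.0, -6.0, -122.0], [36.0, 13.0, -122.0]]
368 [[36.0, -24.0, -126.0], [36.0, -6.0, -126.0], [36.0, 13.0, -126.0]]
380 [[37.0, -22.0, -131.0], [36.0, -5.0, -130.0], [37.0, 12.0, -130.0]]
392 [[36.0, -22.0, -133.0], [37.0, -5.0, -134.0], [37.0, 11.0, -134.0]]
404 [[36.0, -21.0, -136.0], [35.0, -5.0, -135.0], [35.0, 11.0, -135.0]]
416 [[34.0, -21.0, -137.0], [33.0, -5.0, -136.0], [34.0, 11.0, -137.0]]
428 [[30.0, -22.0, -136.0], [30.0, -5.0, -136.0], [30.0, 11.0, -136.0]]
wrist
z -150 180 x [23. 24. 24.] y [-49.  28.]
z -140 33449 x [21. 29. 37.] y [-52.  55.]
z -130 19315 x [25. 32. 37.] y [-63.  64.]
z -120 4093 x [-6.  9. 37.] y [-79.  79.]
z -90 261 x [ 4.  8. 11.] y [-2.  3.]
z -80 722 x [ 8. 10. 11.] y [-16.  16.]
z -70 1167 x [ 8. 10. 11.] y [-15.  16.]
z -60 919 x [ 8. 10. 11.] y [-15.  15.]
z -50 728 x [ 8. 10. 11.] y [-14.  15.]
z -40 494 x [ 8. 10. 10.] y [-13.  14.]
z -30 53 x [ 8. 10. 10.] y [-6.  7.]
side
z -200 252 x [-35.  -6.  33.] y [-40.   9.]
z -190 156 x [-20.  -2.  20.] y [-40. -25.]
z -180 149 x [-19.  -1.  20.] y [-41. -24.]
z -170 212 x [-21. -11.  22.] y [-41.   7.]
z -160 1364 x [-34. -10.  34.] y [-93.  92.]
z -150 356 x [-35. -18.  35.] y [-93.  88.]
z -140 551 x [-35. -26.  36.] y [-91.  83.]
z -130 431 x [-35. -18.  35.] y [-86.  82.]
z -120 163 x [-35. -13.  34.] y [-86.  84.]
z -70 15 x [-8. -8. -7.] y [-3. 17.]
z -60 13 x [-9. -8. -7.] y [-4. 15.]
scene
z -200 57 x [30. 35. 36.] y [-39.  15.]
z -170 9 x [18. 23. 23.] y [11. 16.]
z -160 2189 x [-34.   8.  35.] y [-94.  92.]
z -150 178 x [-17.  23.  36.] y [-92.  90.]
z -140 631 x [-16.  28.  36.] y [-81.  81.]
z -130 306 x [-15.  30.  36.] y [-84.  82.]
z -120 40 x [-13.  35.  36.] y [-84.  84.]
```

Request:
{"op": "play_rows", "data": {
  "rows": [
    [0, 0, 0, -1.3, 0],
    [0, 0, 0, -1.3, 0],
    [0, 0, 0, -1.3, 0],
    [0, -0.4, -0.4, 0, 0],
    [0, -0.45, -0.45, 0, 0],
    [0, 0, 0, 0, 0]
  ]
}}

```text
t: 16.23
tcp_pos: [631.2, -102.4, 113.4]
tcp_rot: [[0.723, 0.574, -0.385], [0.448, -0.813, -0.372], [-0.526, 0.097, -0.845]]
wrist_force: [0.8, -0.7, 0.7]
finger_gap: 0.007
```

```bash
python3 - <<'E'
from h import *
s=state();Rm=np.array(s["tcp_rot"]);t=np.array(s["tcp_pos"])
n=np.array([.7189,.6951]);u=np.array([-.6951,.7189])
B=np.r_[393*n-511*u,169.5]; print(t.round(1),s["wrist_force"].round(1),"bar in tool",(Rm.T@(B-t)).round(1), "goal tcp",(B-Rm@[-17,1,-45]).round(1))
c,W=cam("wrist");save(c,"w9.png")
E
```

```text
[ 631.2 -102.4  113.4] [ 0.8 -0.7  0.7] bar in tool [-21.1   2.5 -53. ] goal tcp [ 632.1 -102.5  122.4]
```

View pics/w9.png

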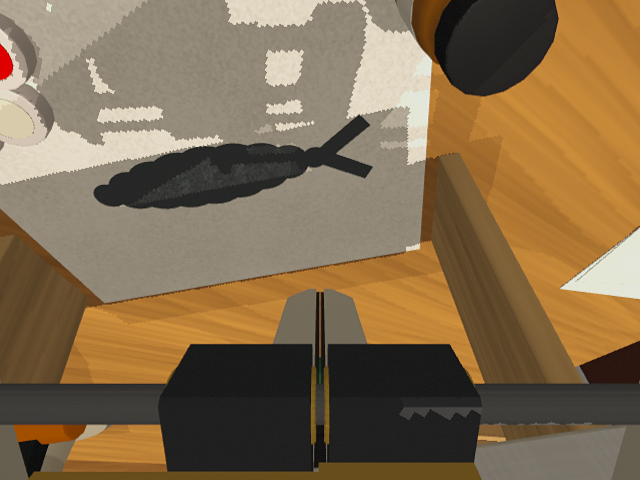

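Request:
{"op": "play_rows", "data": {
  "rows": [
    [0, 0, 0, 0.3, 0],
    [0, 0, 0, 0.3, 0],
    [0, 0, 0, 0.2, 0],
    [0, 0, 0, 0.2, 0]
  ]
}}

```text
t: 16.77
tcp_pos: [632.0, -101.1, 122.5]
tcp_rot: [[0.722, 0.576, -0.384], [0.45, -0.812, -0.372], [-0.526, 0.096, -0.845]]
wrist_force: [2.2, 0.9, -3.2]
finger_gap: 0.003
```

Request:
{"op": "play_rows", "data": {
  "rows": [
    [0, 0, 0, 0.2, 0],
    [0, 0, 0, 0.2, 0]
  ]
}}

```text
t: 17.02
tcp_pos: [631.9, -101.1, 126.6]
tcp_rot: [[0.722, 0.575, -0.384], [0.449, -0.812, -0.372], [-0.526, 0.096, -0.845]]
wrist_force: [2.7, 1.7, -3.4]
finger_gap: 0.007
```

Contact as predicted: about 3.4 N, so the bar is rising.

Request:
{"op": "play_rows", "data": {
  "rows": [
    [0, 0, 0, 0.2, 0],
    [0, 0, 0, 0.2, 0]
  ]
}}

```text
t: 17.27
tcp_pos: [631.9, -100.9, 130.1]
tcp_rot: [[0.722, 0.575, -0.384], [0.45, -0.812, -0.372], [-0.526, 0.096, -0.845]]
wrist_force: [5.6, 2.5, -10.8]
finger_gap: 0.004
```

Request:
{"op": "play_rows", "data": {
  "rows": [
    [0, 0, 0, 0.15, 0],
    [0, 0, 0, 0, 0]
  ]
}}

```text
t: 17.52
tcp_pos: [632.2, -100.3, 131.2]
tcp_rot: [[0.722, 0.576, -0.384], [0.45, -0.812, -0.371], [-0.525, 0.095, -0.846]]
wrist_force: [4.5, 4.5, -8.7]
finger_gap: 0.005
```

```bash
cat > bar.py <<'E'
from h import *
import sys
s=state();Rm=np.array(s["tcp_rot"]);t=np.array(s["tcp_pos"]);print(t.round(1),s["wrist_force"].round(1))
n=np.array([.7189,.6951]);u=np.array([-.6951,.7189])
for k in("side","scene","wrist"):
    c,W=cam(k);save(c,k+sys.argv[1]+".png");P=pts(c,W);z=P[...,2];c=c["color"].astype(int);r,g,b=c[...,0],c[...,1],c[...,2]
    for nm,m in(("green",(g>r+20)&(g>b+10)),("orange",(r>120)&(r>g*1.9)&(b<g))):
        q=P[m&(z>150)&(z<200)&(abs(P[...,0]-600)<120)&(abs(P[...,1]+40)<120)]
        if len(q)>4: print(k,nm,len(q),"z",np.percentile(q[:,2],[2,50,98]).round(1),"n",np.percentile(q[:,:2]@n,[2,50,98]).round(1))
    q=P[(z>80)&(z<95)&(abs(P[...,0]-763)<60)&(abs(P[...,1]+97)<60)]
    if len(q): print(k,"cap",q.min(0).round(0),q.max(0).round(0))
E
python3 bar.py A
```

```text
[ 632.2 -100.3  131.2] [ 4.5  4.5 -8.7]
side orange 31 z [165.3 173.8 175.8] n [396.6 400.1 400.9]
side cap [ 743. -119.   80.] [786. -77.  89.]
scene green 13 z [180.7 186.1 187.2] n [389.2 395.4 398.2]
scene cap [ 739. -119.   80.] [783. -76.  88.]
wrist green 253 z [171.2 175.5 185.5] n [396.9 399.8 401.4]
wrist orange 1425 z [161.4 166.8 172. ] n [391.  400.  401.6]
wrist cap [ 741. -121.   80.] [782. -77.  87.]
```

Request:
{"op": "play_rows", "data": {
  "rows": [
    [0, 0, 0, -0.6, 0],
    [0, 0, 0, -1.0, 0],
    [0, 1.0, 1.0, 0, 0],
    [0, 2.0, 2.0, 0, 0],
    [0, 3.0, 3.0, 1, 0],
    [0, 3.0, 3.0, 2, 0],
    [0, 3.0, 3.0, 2, 0],
    [0, 0, 0, 0, 0]
  ]
}}

```text
t: 18.68
tcp_pos: [754.2, 21.5, 166.9]
tcp_rot: [[0.721, 0.579, -0.38], [0.453, -0.81, -0.374], [-0.524, 0.097, -0.846]]
wrist_force: [-0.5, -0.4, 0.3]
finger_gap: 0.006
```

```bash
python3 bar.py B
```

```text
[754.2  21.5 166.9] [-0.5 -0.4  0.3]
side orange 41 z [165.8 173.6 176.7] n [396.5 400.1 401.6]
side cap [ 743. -120.   80.] [786. -76.  88.]
scene green 211 z [176.4 183.  187.9] n [392.9 398.9 402.2]
scene cap [ 739. -118.   80.] [783. -76.  88.]
wrist orange 21 z [173.4 175.5 176.7] n [393.4 397.1 399.4]
wrist cap [ 742. -121.   80.] [784. -77.  86.]
```

View pics/wristB.png

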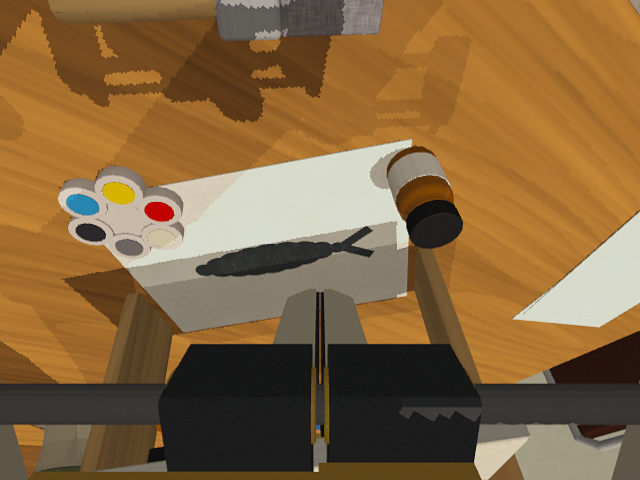

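View pics/sceneB.png

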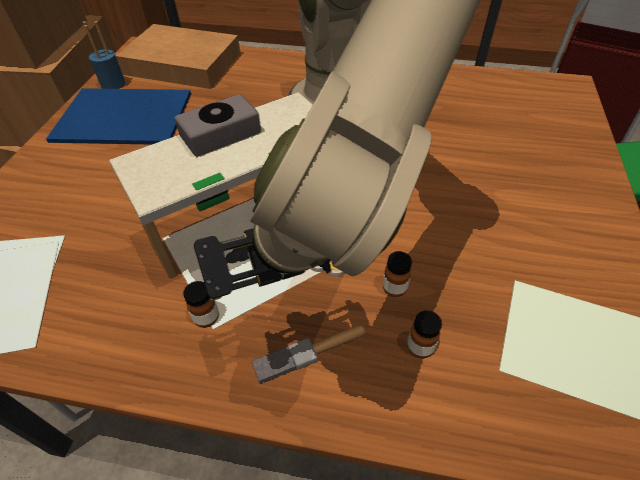

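```bash
python3 - <<'E'
from station import *
print(close_job())
E
```

```text
the job is handed in; nothing more can be done
None
```

The green bar is up and stays up, the orange bar and the ink bottle are where they were, and the arm has backed away. I handed the job in at about 18.8 s.

**How it was done:** The moves allow only shifts and a turn about the vertical, so I got the tilt by pushing the arm upward against its reach limit. That left the tool tilted about 33°. I then turned it to point inward, put the closed fingers under the green bar and raised it. The push read about 3.4 N, rising to about 11 N at the stop.

**Last checks:**
- **Green bar:** the scene camera shows it about 9.5 mm higher than at the start, still up after the arm left.
- **Orange bar:** unchanged within about 1 mm.
- **Ink bottle:** upright, and unmoved within about 1–3 mm.
- **Robot:** the wrist force is near zero, and the gripper is over 120 mm out from the bar.

**What failed or disagreed:**
- **Brush:** I first tried to pick up the brush as a lever, and the grasp failed. The fingers probably closed just above it.
- **Lifts:** my first two lifts missed the bar.
- **Fingertips:** all three cameras fit the real fingertips ending about 29 mm short of the reported TCP. The lift worked once I allowed for that.

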